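Snap the chip carriers down in the vise and cover them

ROBOT

A 6-joint arm with a two-finger parallel gripper is mounted at the origin on the work surface. World frame = base frame: x ahead of the robot, y to its left, z up, the work surface at z = 0. Lengths are in m, angles in degrees, forces in N, time in s.
With the tool pointing down it reaches from about 0.325 to 0.85 m from the base axis. Payload 4.4 kg.
Tool frame: the origin (TCP) lies midway between the tips of the shut fingers; the grasp point (between the pads) lies 19 mm behind it; z points along the fingers, y is the direction in which the jaws open and shut (so a half turn about z gives the same grasp; the last joint's range is limited). The gripper opens to 94 mm and grips with 3 to 60 N. Pads are 16 mm wide; open, the fingers measure 119 mm over their backs; the gripper's body (75 mm by 177 mm) begins 78 mm behind the grasp point.
Start: joints at [-82.305, 11.837, 88.321, -0, 79.842, -8.623], TCP at [0.162, -0.552, 0.205] pointing down, gripper open.
Joint ranges: [-156.59, 156.59], [-49.26, 127.26], [12.9, 141.05], [-63.56, 243.56], [4.71, 150.69], [-161.64, 161.64]. Speed limits (degrees/s): [159.86, 159.86, 180, 180, 180, 180].

INTERFACE

Orientations are given as a 3x3 rotation matrix whose columns are the frame's x, y, z axes.
In Python, from plant import bot, viewer, job, spotter gives the robot as it stands.
- The arm moves only by the shell command python3 -m creep 'ROWS' [OPENING] [FORCE]. ROWS is JSON, a list of rows, each an object of numbers: "tx", "ty", "tz": the shift along the tool's x, y, z as a fraction of full scale; "wx", "wy", "wz": the turn, a rotation vector about the tool's x, y, z as a fraction of full scale. In form: [{"tx": .., "ty": .., "tz": .., "wx": .., "wy": .., "wz": ..}, ...]. A call has 1 to 10 rows; each row shifts and turns the commanded pose from where the row before left it, along the tool's axes as they then stand; what a row does not reach is not made up. Full scale, the value 1, is 0.025 m for a shift and 0.08 rad for a turn. A row lasts 1/8 s, in which the tool goes at most 62.5 mm and 10.7 degrees, less where a joint would pass 70% of its speed; a pose out of reach is approached as far as the arm can. A call with a number of a shift or a turn outside -1 to 1 is refused whole. A call with a gripper value outside its range is refused whole. OPENING is the opening, from 0 (shut) to 1 (fully open), set as the call begins (- or left out, the last holds). The fingers move at their own pace and stop on an object; FORCE is the grip in N (left out, the last holds). Time passes only in rows, so rows that do not move let the fingers close. It gives the time, the measured TCP pose, the force and the opening at its end, in the units of the state.
- bot.state(): the state, without advancing time (a new reading comes with each control period).
- viewer.get_image(name): name is "side" or "top"; returns (picture, depth): 400x640x3 uint8, red, green, blue; 400x640 float32, m along the optical axis (not along the pixel's ray), 0 where there is no reading.
- viewer.get_calibration(name): a dict with "fx", "fy", "cx", "cy" (pixels), "rvec" (rotation vector, rad) and "tvec" (3), from world to camera coordinates, as OpenCV has them. Camera axes: x right, y down, z forward; pixel columns grow to the right and rows downward; lengths in m; the calibration is good to about 2 mm. A picture is of the moment at which its call begins. get_calibration takes no time and is no camera call.
- job.job_done(): hands the job in, once; it reports no verdict.
Trained networks look in the newest picture that a camera, given by its name, has taken for a name from the list of things; names that differ only in an ending like _2 or _b are one class to them, and where a whole thing is asked for, a point or a joint stands for the part that bears it (a point fixed in the world has none). Each returns a list of dicts, best first, with "p" (0 to 1); they miss things now and then, are a little off and sometimes report something else, mostly with a low value. They report only what shows in the picture. A call takes as long as a camera call. They do not tell look-alikes from the thing itself.
- spotter.trace(camera, query): "mask" (400x640 bool, what is visible of it) and "rect" ([left, top, width, height] in pixels, round what is visible of it).
The state is a dict: "time_s": time; "qpos": joint angles; "dq": joint speeds; "effort": joint torques, N m; "tcp_pos": TCP position; "tool_rot": TCP orientation; "contact_force": force on the tool from outside, world axes, zero at the start; "moment": the same for the moment, N m; "opening": opening from 0.0 (shut) to 1.0 (fully open).
Only numpy, scipy, OpenCV 4.12 (cv2) and the standard library are available. Lean on these libraries where they do the work, as an engineer would, in place of code of your own. Each camera call takes 0.05 s, during which the arm holds its last target.

TASK

Set every aluminium carrier into a vise station of its own, shoulders to the rollers, and tap it down until it sits level and fully home on both parallel bars, so that neither bar slides any more. Once they are all clamped, lay a white cover in the pocket of each carrier, turned so that its notch fits and it lies flat, and drop any cover left over into the small grey tray. Leave the other things on the bench where they are.

Things in the scene. Friction and masses are not known exactly. Their poses are not given: they have to be found in the camera images.
- vise: fixed grey vise, 152 mm (x) by 300 mm (y), origin mid underside. Bed 14 mm high; walls |x| = 56 to 76 mm, 54 mm high. Three stations in a row along y; each has two guide posts (18 mm wide in y, 80 mm high, inner faces 31 mm either side of the middle, flared outward above 72 mm) and beside them sprung steel rollers (axes 52 mm high) that catch a carrier's shoulders
- station1 (a point): middle of the +y station at the height of the parallels' tops (28 mm above the table), axes as the vise's. A carrier lowered here between the posts (its x across the vise, either way round) first rests on the rollers, underside about 57 mm above the table: 29 mm too high
- station2 (a point): the same for the middle station, 96 mm from station 1. A push or taps of about 10 to 15 N down on the middle of a carrier's top snap it past the rollers, which then hold it down with about 9 N, underside at 28 mm on both parallels, pinning them
- station3 (a point): the same for the -y station, 96 mm from station 2. A carrier gone down on one side only sits cocked: tap its high side
- parallel_near: loose steel parallel bar, 10 mm (x) by 270 mm (y) by 14 mm high, already lying on the vise bed along y, about 15 mm to the -x side of its middle, under all stations; slides until a seated carrier pins it. Origin: centre of the underside
- parallel_far: the same bar about 15 mm to the +x side of the vise's middle
- carrier1: aluminium block, starts upright on the left (+y); 2 or 3 are present (absent: None), all alike. 40 mm high, 50 mm along y with flat sides; along x 60 mm wide up to 20 mm height, then steps in to 50 mm: two shoulders. About 0.25 kg. Origin: centre of the underside, z up. Its top has a pocket, see carrier2
- carrier2: like carrier1. The pocket in the top of every carrier is open above, 43 mm (x) by 37 mm (y), 6 mm deep (floor 34 mm, rim 40 mm above the underside); its +x,+y corner is filled up to the rim, 14 mm (x) by 12 mm (y), so that a cover goes in only one way round
- carrier3: like carrier1 and carrier2; may be absent, as may any one of them
- cover1: white plastic cover, starts flat on the right (-y), any way round; plate 40 (x) by 34 (y) by 6 mm, a notch 14 mm (x) by 12 mm (y) cut from its +x,+y corner; on top, centred, an upright grip rib 26 mm long (x), 10 mm wide (y), from 6 to 28 mm height. About 35 g. Origin: underside, centre of the uncut rectangle
- cover2: like cover1; any cover suits any carrier, and with two carriers one cover is spare. Seated, its axes agree with the carrier's and its origin is at x = y = 0, z = 34 mm in the carrier's frame, the plate flush with the rim, play 1.5 mm all round
- cover3: like cover1 and cover2
- cap: bystander: blue screw cap, 34 mm across, 22 mm high, left of the carriers
- dish: bystander: closed clear dish, 62 mm across, 16 mm high, between robot and vise
- jar: bystander: small amber jar, 48 mm across, 50 mm high, between robot and vise
- spares_tray: fixed open grey tray, 110 mm (x) by 90 mm (y), walls 4 mm thick and 25 mm high, to the right of the covers, for a cover left over; empty at first. Origin: centre of the underside
There are look-alikes about, which are no part of the job. What is shaped like the cover3 but brown or orange is not meant. What is shaped like the carrier1 but turquoise is not meant.

How it is judged:
By the outcome, as a careful person would: the job done as asked, in the order asked, and still so for the second after the job is handed in, with the robot touching nothing.
Of carrier1, carrier2, carrier3 only 2 to 3 are there at a start; the rules pass over those that are not, and their reading is None.
At some moment in a run one of cover1, cover2, cover3 may be knocked a few centimetres aside while the robot is not near it.
Once in a run the grip may slacken for a moment while it holds something.
It also fails if it takes over 208 s, if anything falls off the work surface, if the arm or the gripper's body presses on something with over 40 N, if the wrist force passes 120 N, or if a joint passes its speed limit or range.

## Working session

There is one attempt and no reset: what is moved stays moved. The work goes in short steps, Python scripts to look and compute and a shell command to move; the robot and the scene stay as the last step left them, time stands still between calls to the robot, and variables do not carry over. Pictures are saved under pics/ and viewed, and the job is handed in when it is done.

```bash
mkdir -p pics; ls; python3 - <<'E'
from plant import bot, viewer, job, spotter
import cv2
print(bot.state())
for n in ("side","top"):
    im,d=viewer.get_image(n); cv2.imwrite(f"pics/{n}0.png",cv2.cvtColor(im,cv2.COLOR_RGB2BGR)); print(n,viewer.get_calibration(n))
E
```

```text
pics
{'time_s': 0.0, 'qpos': array([-8.23047640e+01,  1.18830764e+01,  8.84021611e+01, -7.80448228e-04,
        7.98424790e+01, -8.62300950e+00]), 'dq': array([ 0.07273074, -0.05324313,  0.07178979,  0.01983122,  0.07396154,
       -0.01450181]), 'effort': array([-3.77962933e-04, -3.70878160e+01, -2.81419659e+01,  6.98242779e-02,
        3.59914836e-02, -1.62103306e-04]), 'tcp_pos': array([ 0.16143634, -0.55104554,  0.20432428]), 'tool_rot': array([[ 9.59715238e-01,  2.80974314e-01, -3.11768311e-04],
       [ 2.80974304e-01, -9.59712753e-01,  2.20720220e-03],
       [ 3.20959100e-04, -2.20588447e-03, -9.99997516e-01]]), 'contact_force': array([-0.88888593,  0.66918806, -0.33542393]), 'moment': array([-0.01517616,  0.04627831, -0.01796568]), 'opening': 1.0011480978038914}
side {'fx': 360.9869463904485, 'fy': 360.9869463904485, 'cx': 312.11051302903905, 'cy': 199.95020763924927, 'rvec': array([ 2.20092619, -0.1136133 ,  0.06431948]), 'tvec': array([-0.48057644,  0.09046432,  1.06599482])}
top {'fx': 408.93232748800614, 'fy': 408.93232748800614, 'cx': 326.5394467287447, 'cy': 192.45785919926485, 'rvec': array([ 2.12170408, -2.08057809,  0.23122159]), 'tvec': array([-0.00445798,  0.4731219 ,  1.17001089])}
```

View pics/side0.png

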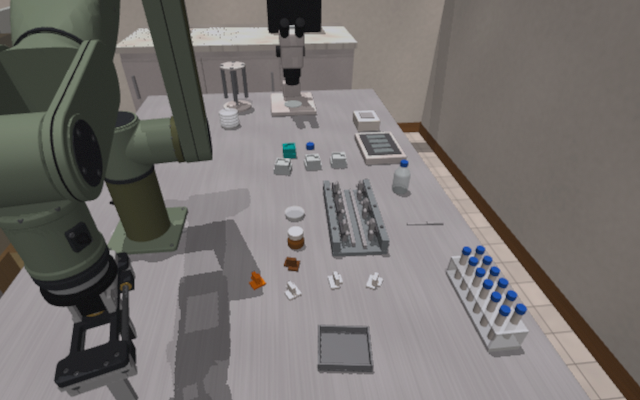

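View pics/top0.png

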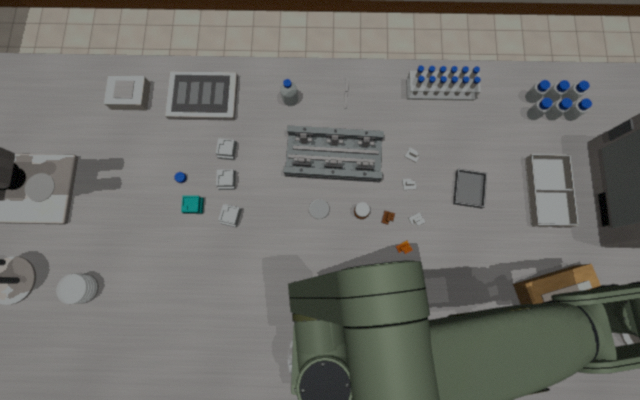

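```bash
cat > h.py <<'E'
import numpy as np, cv2
from plant import bot, viewer, job, spotter
def cal(n):
    c=viewer.get_calibration(n); K=np.array([[c['fx'],0,c['cx']],[0,c['fy'],c['cy']],[0,0,1]]); return K,np.array(c['rvec']),np.array(c['tvec'])
def proj(n,P):
    K,r,t=cal(n); return cv2.projectPoints(np.asarray(P,float).reshape(-1,3),r,t,K,None)[0].reshape(-1,2)
def cloud(n,d):
    K,r,t=cal(n); R=cv2.Rodrigues(r)[0]; v,u=np.mgrid[:d.shape[0],:d.shape[1]]
    X=np.stack([(u-K[0,2])/K[0,0]*d,(v-K[1,2])/K[1,1]*d,d],-1); return (X-t)@R
def atz(n,u,v,z):
    K,r,t=cal(n); R=cv2.Rodrigues(r)[0]; ray=R.T@np.array([(u-K[0,2])/K[0,0],(v-K[1,2])/K[1,1],1]); o=-R.T@t
    return o+ray*(z-o[2])/ray[2]
def snap(n,tag):
    im,d=viewer.get_image(n); cv2.imwrite(f"pics/{tag}.png",im[:,:,::-1]); return im,d
def crop(im,x,y,w,h,s,f):
    cv2.imwrite(f,cv2.resize(im[y:y+h,x:x+w,::-1],None,fx=s,fy=s,interpolation=cv2.INTER_CUBIC))
E
python3 - <<'E'
from h import *
for n in("top","side"):
    im,d=viewer.get_image(n); np.save(f"{n}_im0.npy",im); np.save(f"{n}_d0.npy",d)
    for q in ("carrier1","cover1","vise","spares_tray","parallel_near","jar","dish","cap"):
        for r in spotter.trace(n,q):
            m=r["mask"]; C=cloud(n,d)[m&(d>0)]
            if len(C): print(n,q,round(r["p"],2),r["rect"],m.sum(),np.round(np.median(C,0),3),np.round(np.percentile(C[:,2],95),3))
im=np.load("top_im0.npy");crop(im,170,120,100,115,7,"pics/tc.png");crop(im,275,115,120,75,6,"pics/tv.png");crop(im,350,140,80,115,6.9//1,"pics/tcov.png")
E
```

```text
top carrier1 0.92 [212.7, 168.8, 24.2, 20.3] 344 [0.514 0.314 0.033] 0.042
top carrier1 0.9 [216.3, 137.2, 23.8, 26.4] 363 [0.613 0.321 0.033] 0.041
top carrier1 0.83 [181.4, 196.5, 22.9, 19.0] 377 [0.432 0.41  0.033] 0.042
top carrier1 0.58 [216.7, 202.1, 25.0, 21.2] 419 [0.402 0.296 0.033] 0.042
top cover1 0.66 [404.3, 146.5, 14.8, 17.1] 132 [ 0.609 -0.263  0.007] 0.029
top cover1 0.65 [401.9, 178.8, 12.0, 12.3] 123 [ 0.513 -0.248  0.008] 0.03
top cover1 0.57 [399.3, 238.6, 14.2, 14.1] 120 [ 0.318 -0.232  0.007] 0.029
top cover1 0.53 [410.5, 212.4, 13.8, 14.7] 82 [ 0.403 -0.27   0.008] 0.031
top vise 0.62 [284.7, 125.4, 98.7, 60.9] 4233 [ 0.607 -0.015  0.045] 0.064
top spares_tray 0.96 [454.3, 168.2, 33.3, 37.4] 1142 [ 0.505 -0.44   0.005] 0.026
top parallel_near 0.55 [288.1, 153.2, 82.5, 8.8] 187 [ 0.587 -0.053  0.027] 0.035
top jar 0.74 [351.9, 201.7, 18.7, 19.5] 206 [ 0.421 -0.099  0.049] 0.053
top dish 0.56 [307.3, 199.6, 23.8, 21.0] 340 [0.429 0.028 0.015] 0.02
top cap 0.63 [176.3, 172.9, 9.8, 10.2] 121 [0.521 0.46  0.02 ] 0.024
top cap 0.23 [402.0, 181.1, 14.7, 5.0] 93 [ 0.51
[... 631 characters left out ...]
029
side vise 0.83 [322.2, 177.4, 68.3, 81.2] 3528 [ 0.608 -0.065  0.036] 0.067
side vise 0.18 [284.5, 281.1, 19.2, 20.0] 207 [ 0.404 -0.276  0.006] 0.028
side spares_tray 0.88 [316.3, 323.6, 58.3, 48.4] 2518 [ 0.506 -0.434  0.004] 0.025
side parallel_near 0.77 [340.8, 190.9, 14.0, 50.5] 154 [ 0.588 -0.014  0.028] 0.029
side parallel_near 0.62 [287.2, 280.1, 13.6, 21.2] 182 [ 0.404 -0.276  0.007] 0.029
side jar 0.75 [289.5, 228.4, 15.4, 21.7] 337 [ 0.426 -0.113  0.039] 0.051
side dish 0.69 [369.4, 272.8, 14.3, 16.7] 188 [ 0.61  -0.266  0.006] 0.028
side dish 0.55 [284.4, 204.6, 20.7, 17.3] 256 [0.431 0.023 0.016] 0.018
side cap 0.7 [322.1, 179.7, 66.3, 75.3] 3419 [ 0.608 -0.063  0.04 ] 0.067
```

```bash
sed -n 1,5p h.py; python3 -m creep --help 2>&1 | head -5; true
```

```text
import numpy as np, cv2
from plant import bot, viewer, job, spotter
def cal(n):
    c=viewer.get_calibration(n); K=np.array([[c['fx'],0,c['cx']],[0,c['fy'],c['cy']],[0,0,1]]); return K,np.array(c['rvec']),np.array(c['tvec'])
def proj(n,P):
invalid input: not JSON, or not a number
```

View pics/tc.png

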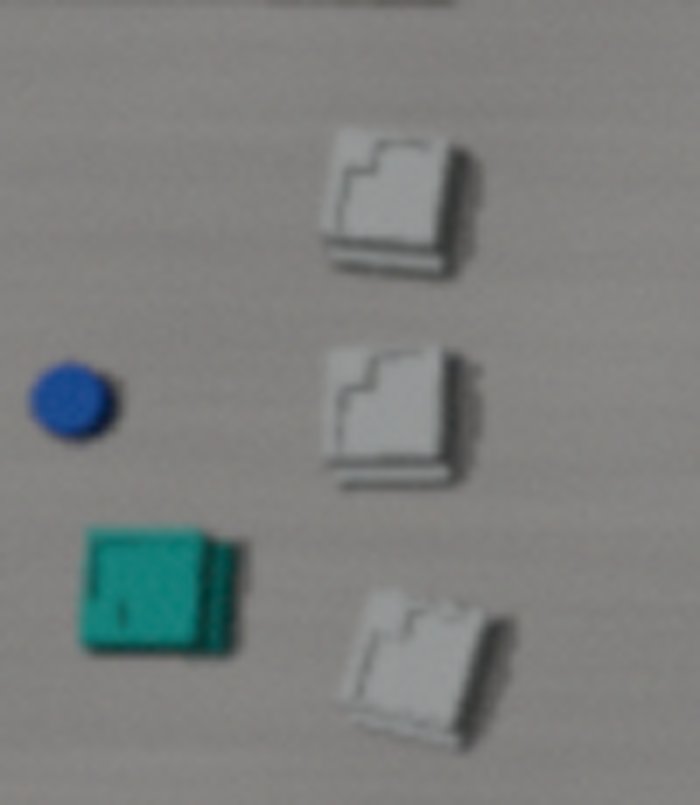

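View pics/tv.png

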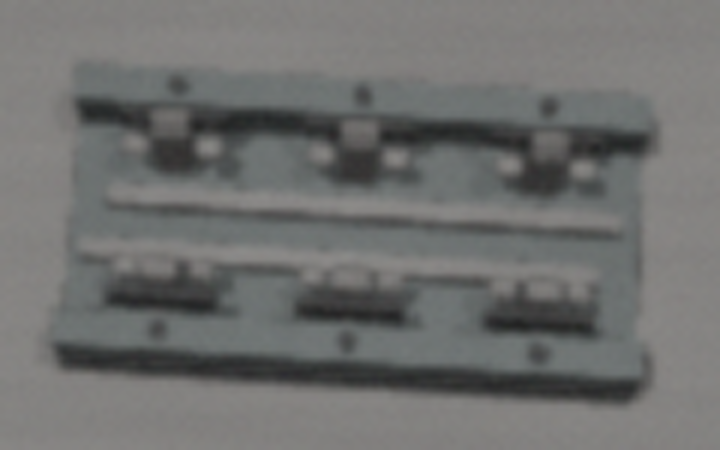

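View pics/tcov.png

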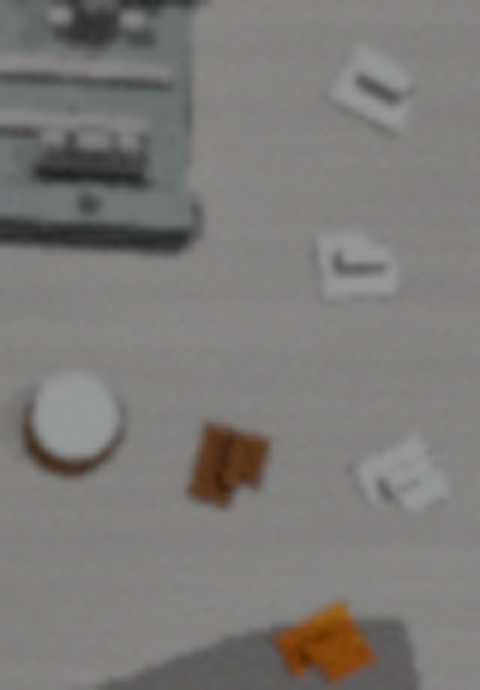

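```bash
cat > fit.py <<'E'
from h import *
from scipy.optimize import minimize
def B(x0,x1,y0,y1,z0,z1): return np.array([[x0,y0,z0],[x1,y1,z1]])/1000.
CAR=[B(-30,30,-25,25,0,20),B(-25,25,-25,25,20,34),B(-25,25,-25,-18.5,34,40),B(-25,25,18.5,25,34,40),B(-25,-21.5,-25,25,34,40),B(21.5,25,-25,25,34,40),B(7.5,21.5,6.5,18.5,34,40)]
COV=[B(-20,6,-17,17,0,6),B(-20,20,-17,5,0,6),B(-13,13,-5,5,6,28)]
VIS=[B(-76,76,-150,150,0,14),B(-76,-56,-150,150,0,54),B(56,76,-150,150,0,54)]+[B(s*31 if s>0 else -56,56 if s>0 else -31,y-9,y+9,14,72) for s in(-1,1) for y in(-96,0,96)]
def render(n,us,vs,boxes,p,z0=0.):
    K,r,t=cal(n);R=cv2.Rodrigues(r)[0]
    ray=np.stack([(us-K[0,2])/K[0,0],(vs-K[1,2])/K[1,1],np.ones(len(us))],-1)@R
    o=-R.T@t
    best=(0-o[2])/ray[:,2]
    c,s=np.cos(p[2]),np.sin(p[2]);Rz=np.array([[c,-s,0],[s,c,0],[0,0,1]])
    ol=Rz.T@(o-np.array([p[0],p[1],z0]));rl=ray@Rz
    for b in boxes:
        t0=(b[0]-ol)/rl;t1=(b[1]-ol)/rl
        a=np.minimum(t0,t1).max(1);e=np.maximum(t0,t1).min(1)
        best=np.where((a<e)&(a<best),a,best)
    return best
def fit(n,d,boxes,p0,rad,z0=0.,clip=.012,yaws=None,free=None):
    P=np.array([[p0[0]+a,p0[1]+b,z] for a in(-rad[0],rad[0]) for b in(-rad[1],rad[1]) for z in(0,.05)])
    q=proj(n,P);lo=np.floor(q.min(0)).astype(int);hi=np.ceil(q.max(0)).astype(int)
    vs,us=np.mgrid[lo[1]:hi[1],lo[0]:hi[0]];us=us.ravel();vs=vs.ravel();ok=(us>=0)&(us<640)&(vs>=0)&(vs<400);us,vs=us[ok],vs[ok]
    dd=d[vs,us];ok=dd>0;us,vs,dd=us[ok].astype(float),vs[ok].astype(float),dd[ok]
    f=lambda p:np.mean(np.minimum(np.abs(render(n,us,vs,boxes,p,z0)+p[3]-dd),clip))*1e3
    best=None
    for y in (yaws if yaws is not None else [p0[2]]):
        S=np.array([[p0[0],p0[1],y,0]]+[[p0[0]+.008*(i==0),p0[1]+.008*(i==1),y+.15*(i==2),.003*(i==3)] for i in range(4)])
        r=minimize(f,S[0],method='Nelder-Mead',options=dict(initial_simplex=S,xatol=1e-5,fatol=1e-6,maxiter=600))
        if best is None or r.fun<best.fun:best=r
    S=np.array([best.x]+[best.x+np.eye(4)[i]*[.003,.003,.05,.002] for i in range(4)])
    r=minimize(f,best.x,method='Nelder-Mead',options=dict(initial_simplex=S,xatol=1e-5,fatol=1e-6,maxiter=600))
    return r.x,r.fun
E
python3 - <<'E'
from fit import *
for n in("top","side"):
    d=np.load(f"{n}_d0.npy")
    for nm,b,p0,rad,yw in [("A",CAR,(.613,.315),(.05,.05),None),("B",CAR,(.516,.307),(.05,.05),None),("C",CAR,(.403,.290),(.05,.05),None),
      ("c1",COV,(.609,-.265),(.035,.035),1),("c2",COV,(.513,-.252),(.035,.035),1),("c3",COV,(.404,-.272),(.035,.035),1),("vise",VIS,(.607,-.012),(.1,.17),0)]:
        yaws=[-.2,0,.2] if yw is None else (np.arange(-3,3.2,.4) if yw else [-.1,0,.1])
        if yw is None: yaws=[-.25,0,.25,np.pi/2,np.pi,-np.pi/2]
        x,f=fit(n,d,b,p0+(0,),rad,yaws=yaws)
        print(n,nm,np.round(x[:2]*1e3,1),round(np.degrees(x[2]),1),round(x[3]*1e3,1),round(f,2))
E
```

```text
top A [617.6 325. ] -4.4 0.8 2.07Traceback (most recent call last):
  File "<stdin>", line 8, in <module>
  File "fit.py", line 28, in fit
    r=minimize(f,S[0],method='Nelder-Mead',options=dict(initial_simplex=S,xatol=1e-5,fatol=1e-6,maxiter=600))
    res = _minimize_neldermead(fun, x0, args, callback, bounds=bounds,
                               **options)
    fxr = func(xr)
    fx = function(np.copy(x), *(wrapper_args + args))
  File "fit.py", line 24, in <lambda>
    f=lambda p:np.mean(np.minimum(np.abs(render(n,us,vs,boxes,p,z0)+p[3]-dd),clip))*1e3
                                         ~~~~~~^^^^^^^^^^^^^^^^^^^^
  File "fit.py", line 8, in render
    K,r,t=cal(n);R=cv2.Rodrigues(r)[0]
          ~~~^^^
  File "h.py", line 4, in cal
    c=viewer.get_calibration(n); K=np.array([[c['fx'],0,c['cx']],[0,c['fy'],c['cy']],[0,0,1]]); return K,np.array(c['rvec']),np.array(c['tvec'])
ValueError: time passes only in moves, steps and waits
```

```bash
python3 - <<'E'
from plant import bot,viewer
import pickle;pickle.dump({n:viewer.get_calibration(n) for n in("top","side")},open("cal.pkl","wb"))
print(bot.state()["time_s"])
E
sed -i 's/^def cal(n):/import pickle;CAL=pickle.load(open("cal.pkl","rb"))\ndef cal(n):/; s/c=viewer.get_calibration(n)/c=CAL[n]/' h.py
cat > run0.py <<'E'
from fit import *
for n in("top","side"):
    d=np.load(f"{n}_d0.npy")
    for nm,b,p0,rad,yw in [("A",CAR,(.613,.320),(.05,.05),None),("B",CAR,(.516,.307),(.05,.05),None),("C",CAR,(.403,.290),(.05,.05),None),
      ("c1",COV,(.609,-.265),(.035,.035),1),("c2",COV,(.513,-.252),(.035,.035),1),("c3",COV,(.404,-.272),(.035,.035),1),("vise",VIS,(.607,-.012),(.1,.17),0)]:
        yaws=[-.2,0,.2] if yw is None else (np.arange(-3,3.2,.4) if yw else [-.1,0,.1])
        if yw is None: yaws=[-.25,0,.25,np.pi/2,np.pi,-np.pi/2]
        x,f=fit(n,d,b,p0+(0,),rad,yaws=yaws)
        print(n,nm,np.round(x[:2]*1e3,1),round(np.degrees(x[2]),1),round(x[3]*1e3,1),round(f,2))
E
python3 run0.py
```

```text
1.0
top A [617.7 325. ] -4.5 0.8 2.07
top B [518.7 318.5] 2.1 0.7 2.1
top C [405.2 297.7] -12.3 0.6 1.96
top c1 [ 613.  -265.4] -120.5 0.1 2.14
top c2 [ 516.8 -252.4] -83.7 -0.1 2.09
top c3 [ 403.9 -271.7] 117.5 -0.0 1.98
top vise [603.7 -14.5] -2.5 0.3 3.86
side A [618.7 330.2] -5.1 -1.5 2.38
side B [519.8 323.5] 3.0 -1.4 2.32
side C [405.9 303.1] -12.5 -1.6 3.1
side c1 [ 613.1 -262.1] -118.7 0.4 1.28
side c2 [ 516.7 -249. ] -86.6 0.3 1.32
side c3 [ 404.2 -268.7] 115.9 0.0 1.47
side vise [604.2 -10.8] -2.7 0.0 3.46
```

```bash
cat > plan.py <<'E'
import sys;from h import *
s=bot.state();R=np.array(s["tool_rot"]);p=np.array(s["tcp_pos"]);yaw=np.degrees(np.arctan2(R[1,0],R[0,0]))
print("t",s["time_s"],"tcp",np.round(p*1e3,1),"yaw",round(yaw,2),"tilt",np.round(R[:2,2],4),"open",round(s["opening"],3),"F",np.round(s["contact_force"],1))
if len(sys.argv)>3:
    g=np.array([float(a) for a in sys.argv[1:4]])/1e3
    if len(sys.argv)>4:
        dy=(yaw-float(sys.argv[4])+180)%360-180; print("wz units",round(np.radians(dy)/.08,2))
        a=np.radians(float(sys.argv[4]));Rg=np.array([[np.cos(a),np.sin(a),0],[np.sin(a),-np.cos(a),0],[0,0,-1]]);print("shift after turn",np.round(Rg.T@(g-p)/.025,3))
    print("shift now",np.round(R.T@(g-p)/.025,3))
E
python3 -m creep '[{"wz":0.91},{"wz":0.91},{"wz":0.91},{"wz":0.91},{"wz":0.91}]' 0.75 20; python3 plan.py 618 326 150 -4.6
```

```text
t 1.0 tcp [ 161.5 -551.9  205.4] yaw 16.32 tilt [ 0. -0.] open 1.0 F [ 0.1  0.5 -0. ]
wz units 4.56
shift after turn [ 15.384 -36.466   2.218]
shift now [ 27.388 -28.571   2.218]$[0]: bad value
```

```bash
python3 -m creep '[{"tx":0,"ty":0,"tz":0,"wx":0,"wy":0,"wz":0.91},{"tx":0,"ty":0,"tz":0,"wx":0,"wy":0,"wz":0.91},{"tx":0,"ty":0,"tz":0,"wx":0,"wy":0,"wz":0.91},{"tx":0,"ty":0,"tz":0,"wx":0,"wy":0,"wz":0.91},{"tx":0,"ty":0,"tz":0,"wx":0,"wy":0,"wz":0.91}]' 0.75 20; python3 plan.py 618 326 150 -4.6
```

```text
time_s: 1.62
tcp_pos: [0.1616, -0.5518, 0.2054]
tool_rot: [[0.997, -0.081, 0.0], [-0.081, -0.997, 0.0], [0.0, -0.0, -1.0]]
contact_force: [0.7, -0.6, -1.0]
opening: 0.747
t 1.625 tcp [ 161.6 -551.8  205.4] yaw -4.67 tilt [0. 0.] open 0.747 F [ 0.7 -0.6 -1. ]
wz units -0.02
shift after turn [ 15.383 -36.465   2.218]
shift now [ 15.335 -36.485   2.218]
```

```bash
for i in 1 2 3; do python3 -m creep '[{"tx":0.41,"ty":-0.98,"tz":0,"wx":0,"wy":0,"wz":0},{"tx":0.41,"ty":-0.98,"tz":0,"wx":0,"wy":0,"wz":0},{"tx":0.41,"ty":-0.98,"tz":0,"wx":0,"wy":0,"wz":0},{"tx":0.41,"ty":-0.98,"tz":0,"wx":0,"wy":0,"wz":0},{"tx":0.41,"ty":-0.98,"tz":0,"wx":0,"wy":0,"wz":0},{"tx":0.41,"ty":-0.98,"tz":0,"wx":0,"wy":0,"wz":0},{"tx":0.41,"ty":-0.98,"tz":0,"wx":0,"wy":0,"wz":0},{"tx":0.41,"ty":-0.98,"tz":0,"wx":0,"wy":0,"wz":0},{"tx":0.41,"ty":-0.98,"tz":0,"wx":0,"wy":0,"wz":0},{"tx":0.41,"ty":-0.98,"tz":0,"wx":0,"wy":0,"wz":0}]' | grep tcp; done;  python3 plan.py 618 326 150 -4.6
```

```text
tcp_pos: [0.2836, -0.3146, 0.2056]
tcp_pos: [0.4049, -0.0784, 0.2056]
tcp_pos: [0.5263, 0.1577, 0.2055]
t 5.375 tcp [526.3 157.7 205.5] yaw -4.53 tilt [ 0.0001 -0.    ] open 0.749 F [ 0.5 -0.   0.7]
wz units 0.02
shift after turn [ 3.118 -7.004  2.22 ]
shift now [ 3.126 -7.     2.22 ]
```

```bash
python3 -m creep '[{"tx":0.446,"ty":-1,"tz":0,"wx":0,"wy":0,"wz":0},{"tx":0.446,"ty":-1,"tz":0,"wx":0,"wy":0,"wz":0},{"tx":0.446,"ty":-1,"tz":0,"wx":0,"wy":0,"wz":0},{"tx":0.446,"ty":-1,"tz":0,"wx":0,"wy":0,"wz":0},{"tx":0.446,"ty":-1,"tz":0,"wx":0,"wy":0,"wz":0},{"tx":0.446,"ty":-1,"tz":0,"wx":0,"wy":0,"wz":0},{"tx":0.446,"ty":-1,"tz":0.5,"wx":0,"wy":0,"wz":0},{"tx":0,"ty":0,"tz":1,"wx":0,"wy":0,"wz":0}]' | grep tcp; python3 plan.py 618 327 7 -4.6
python3 - <<'E'
from h import *
for n in("top","side"):
    im,d=snap(n,n+"1")
    q=proj(n,[bot.state()["tcp_pos"]])[0];print(n,q)
    x,y=int(q[0])-50,int(q[1])-40; crop(im,x,y,100,80,7,f"pics/{n}1c.png")
E
```

```text
tcp_pos: [0.6191, 0.3274, 0.1689]
t 6.375 tcp [619.1 327.4 168.9] yaw -4.43 tilt [0.0036 0.0018] open 0.75 F [ 0.2 -0.3 -0. ]
wz units 0.04
shift after turn [-0.042  0.018  6.476]
shift now [-0.064  0.031  6.475]
top [213.42626008 132.11667138]
side [339.59890909 124.41533408]
```

View pics/side1c.png

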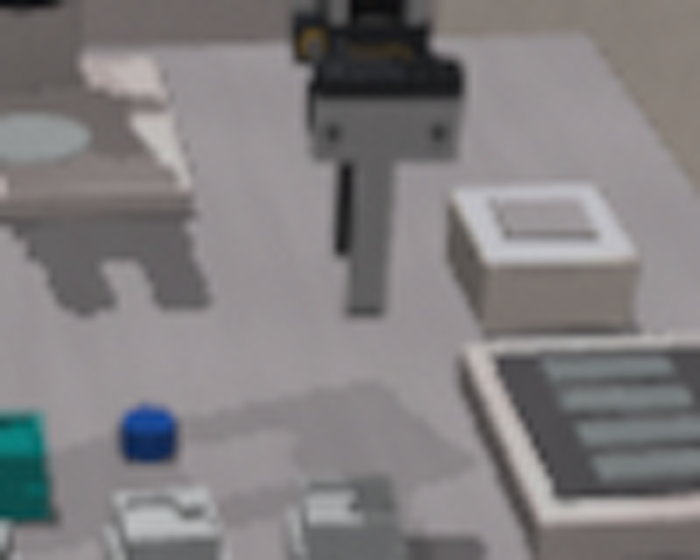

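View pics/top1c.png

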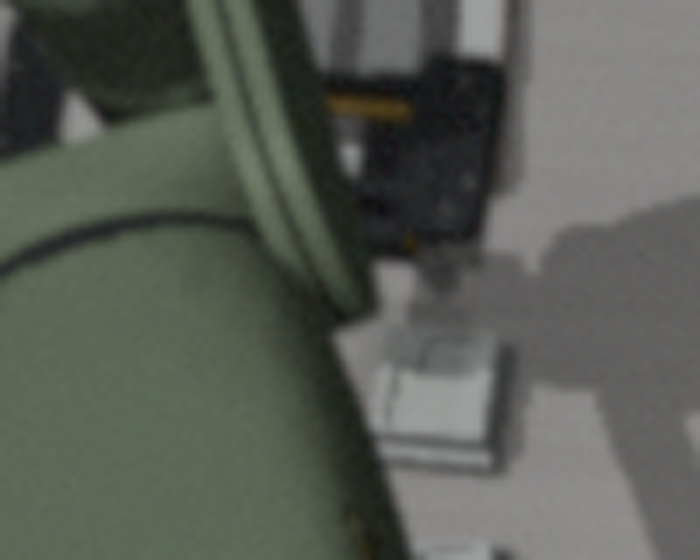

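```bash
python3 -m creep '[{"tx":-0.05,"ty":0.03,"tz":0.9,"wx":0,"wy":0,"wz":0},{"tx":0,"ty":0,"tz":0.9,"wx":0,"wy":0,"wz":0},{"tx":0,"ty":0,"tz":0.9,"wx":0,"wy":0,"wz":0},{"tx":0,"ty":0,"tz":0.9,"wx":0,"wy":0,"wz":0},{"tx":0,"ty":0,"tz":0.9,"wx":0,"wy":0,"wz":0},{"tx":0,"ty":0,"tz":0.9,"wx":0,"wy":0,"wz":0},{"tx":0,"ty":0,"tz":0.9,"wx":0,"wy":0,"wz":0},{"tx":0,"ty":0,"tz":0,"wx":0,"wy":0,"wz":0}]' | tail -2; python3 plan.py 618 327 7 -4.6
```

```text
contact_force: [0.4, -0.2, -0.4]
opening: 0.749
t 7.475 tcp [614.3 323.3   7.2] yaw -4.54 tilt [-0.0054 -0.002 ] open 0.749 F [ 0.4 -0.2 -0.4]
wz units 0.01
shift after turn [ 0.137 -0.161  0.007]
shift now [ 0.137 -0.161  0.006]
```

```bash
python3 -m creep '[{"tx":0,"ty":0,"tz":0,"wx":0,"wy":0,"wz":0},{"tx":0,"ty":0,"tz":0,"wx":0,"wy":0,"wz":0}]' >/dev/null; python3 plan.py 618 327 7 -4.6
```

```text
t 7.725 tcp [617.8 324.6  11.9] yaw -4.54 tilt [0.0025 0.001 ] open 0.749 F [-0.4 -0.1  0.1]
wz units 0.01
shift after turn [ 0.001 -0.096  0.197]
shift now [ 0.001 -0.096  0.197]
```

```bash
python3 -m creep '[{"tx":0,"ty":0,"tz":0,"wx":0,"wy":0,"wz":0},{"tx":0,"ty":0,"tz":0,"wx":0,"wy":0,"wz":0},{"tx":0,"ty":0,"tz":0,"wx":0,"wy":0,"wz":0},{"tx":0,"ty":0,"tz":0,"wx":0,"wy":0,"wz":0}]' >/dev/null; python3 plan.py 618 327 7 -4.6
```

```text
t 8.225 tcp [616.6 324.1  10.5] yaw -4.54 tilt [ 0. -0.] open 0.75 F [-0.5  0.6 -0.2]
wz units 0.01
shift after turn [ 0.047 -0.119  0.139]
shift now [ 0.047 -0.119  0.139]
```

```bash
python3 -m creep '[{"tx":0.05,"ty":-0.05,"tz":0.14,"wx":0,"wy":0,"wz":0},{"tx":0,"ty":0,"tz":0,"wx":0,"wy":0,"wz":0},{"tx":0,"ty":0,"tz":0,"wx":0,"wy":0,"wz":0}]' >/dev/null; python3 -m creep '[{"tx":0,"ty":0,"tz":0,"wx":0,"wy":0,"wz":0},{"tx":0,"ty":0,"tz":0,"wx":0,"wy":0,"wz":0},{"tx":0,"ty":0,"tz":0,"wx":0,"wy":0,"wz":0},{"tx":0,"ty":0,"tz":0,"wx":0,"wy":0,"wz":0},{"tx":0,"ty":0,"tz":0,"wx":0,"wy":0,"wz":0}]' 0.3 40 >/dev/null; python3 plan.py 599.7 -109 150 -2.6
```

```text
t 9.225 tcp [618.  325.4   7. ] yaw -4.54 tilt [0.0002 0.0002] open 0.532 F [ 0.8  1.  -0.1]
wz units -0.42
shift after turn [ 0.057 17.393 -5.718]
shift now [ 0.647 17.379 -5.722]
```

```bash
cat > v.py <<'E'
from fit import *
par=[B(-20,-10,-135,135,14,28),B(10,20,-135,135,14,28)]
rol=[B(s*27 if s>0 else -35,35 if s>0 else -27,y+k-7,y+k+7,46,58) for s in(-1,1) for y in(-96,0,96) for k in(-18,18)]
for n in("top","side"):
    d=np.load(f"{n}_d0.npy")
    for nm,b,c in(("w",VIS[:3],.006),("wp",VIS,.006),("par",VIS+par,.006),("rol",VIS+par+rol,.006),("rol",VIS+par+rol,.02)):
        x,f=fit(n,d,b,(.604,-.013,-.045),(.1,.17),clip=c);print(n,nm,c,np.round(x[:2]*1e3,1),round(np.degrees(x[2]),2),round(x[3]*1e3,1),round(f,2))
E
python3 v.py
python3 -m creep '[{"tx":0,"ty":0,"tz":-0.5,"wx":0,"wy":0,"wz":0},{"tx":0,"ty":0,"tz":-1,"wx":0,"wy":0,"wz":0},{"tx":0,"ty":0,"tz":-1,"wx":0,"wy":0,"wz":0},{"tx":0,"ty":0,"tz":-1,"wx":0,"wy":0,"wz":0},{"tx":0,"ty":0,"tz":-1,"wx":0,"wy":0,"wz":0},{"tx":0,"ty":0,"tz":-1,"wx":0,"wy":0,"wz":-0.42},{"tx":0,"ty":0,"tz":-0.5,"wx":0,"wy":0,"wz":0}]' >/dev/null; python3 plan.py 599.5 -110 150 -2.6
```

```text
top w 0.006 [603.8 -14.8] -2.51 0.4 2.88
top wp 0.006 [603.8 -14.4] -2.51 0.4 2.83
top par 0.006 [603.8 -14.5] -2.54 0.4 2.55
top rol 0.006 [603.8 -14.4] -2.5 0.5 2.49
top rol 0.02 [603.6 -14.3] -2.52 0.5 3.54
side w 0.006 [604.2 -11. ] -2.58 -0.0 2.55
side wp 0.006 [604.3 -11. ] -2.62 -0.1 2.44
side par 0.006 [604.2 -11. ] -2.62 -0.0 2.19
side rol 0.006 [604.2 -11. ] -2.61 -0.0 2.16
side rol 0.02 [604.1 -10.8] -2.64 -0.1 3.38
t 10.1 tcp [618.7 325.5 159.3] yaw -2.64 tilt [0.0027 0.0009] open 0.529 F [-0.1 -0.2 -2.4]
wz units -0.01
shift after turn [ 0.024 17.436  0.372]
shift now [ 0.034 17.436  0.355]
```

```bash
for i in 1 2; do python3 -m creep '[{"tx":0,"ty":0.95,"tz":0,"wx":0,"wy":0,"wz":0},{"tx":0,"ty":0.95,"tz":0,"wx":0,"wy":0,"wz":0},{"tx":0,"ty":0.95,"tz":0,"wx":0,"wy":0,"wz":0},{"tx":0,"ty":0.95,"tz":0,"wx":0,"wy":0,"wz":0},{"tx":0,"ty":0.95,"tz":0,"wx":0,"wy":0,"wz":0},{"tx":0,"ty":0.95,"tz":0,"wx":0,"wy":0,"wz":0},{"tx":0,"ty":0.95,"tz":0,"wx":0,"wy":0,"wz":0},{"tx":0,"ty":0.95,"tz":0,"wx":0,"wy":0,"wz":0},{"tx":0,"ty":0.95,"tz":0,"wx":0,"wy":0,"wz":0}]' >/dev/null;done; python3 -m creep '[{"tx":0,"ty":0.32,"tz":0.5,"wx":0,"wy":0,"wz":0},{"tx":0,"ty":0,"tz":0.5,"wx":0,"wy":0,"wz":0},{"tx":0,"ty":0,"tz":0.2,"wx":0,"wy":0,"wz":0},{"tx":0,"ty":0,"tz":0,"wx":0,"wy":0,"wz":0},{"tx":0,"ty":0,"tz":0,"wx":0,"wy":0,"wz":0},{"tx":0,"ty":0,"tz":0,"wx":0,"wy":0,"wz":0},{"tx":0,"ty":0,"tz":0,"wx":0,"wy":0,"wz":0}]' | tail -2;python3 plan.py 599.5 -110 90 -2.55
```

```text
contact_force: [0.0, -0.6, -2.0]
opening: 0.534
t 13.225 tcp [ 598.4 -109.7  127.4] yaw -2.6 tilt [ 0.0008 -0.0002] open 0.534 F [ 0.  -0.6 -2. ]
wz units -0.01
shift after turn [0.045 0.01  1.496]
shift now [0.044 0.01  1.496]
```

```bash
python3 - <<'E'
from fit import *
for n in("side","top"):
    im,d=snap(n,n+"2")
    q=proj(n,[[.6,-.03,.06]])[0];crop(im,int(q[0])-55,int(q[1])-55,110,100,6,f"pics/{n}2c.png")
E
```

```text
(no output)
```

View pics/side2c.png

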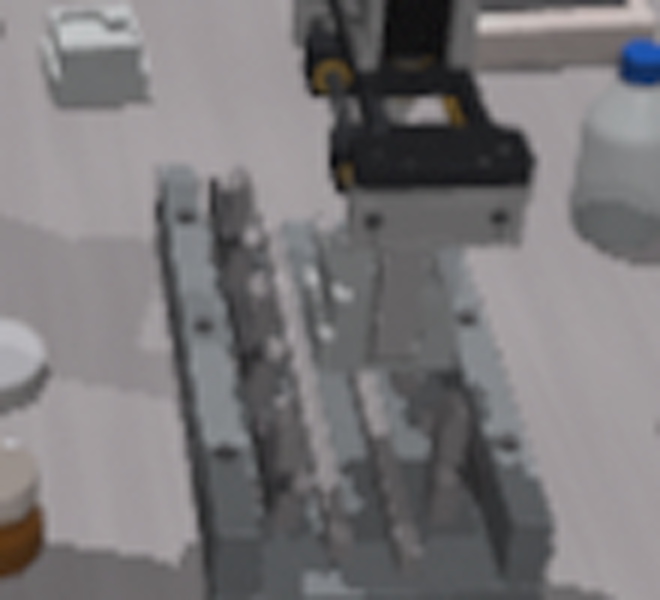

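View pics/top2c.png

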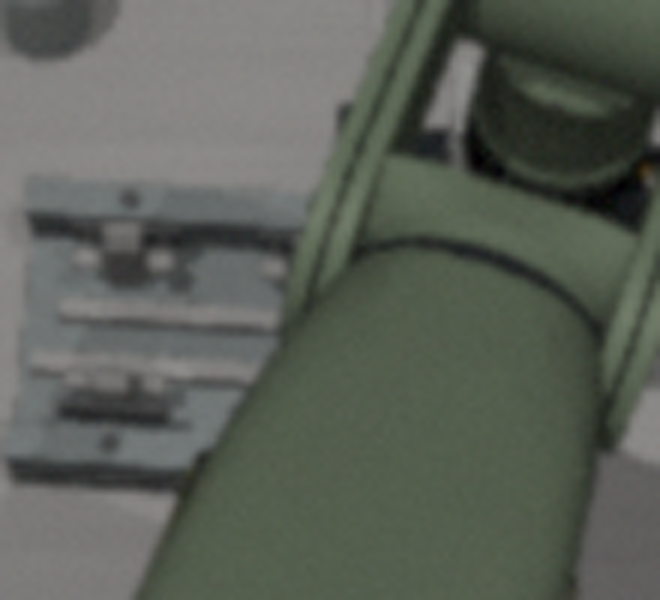

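```bash
python3 -m creep '[{"tx":0.045,"ty":0.01,"tz":0.4,"wx":0,"wy":0,"wz":0},{"tx":0,"ty":0,"tz":0.5,"wx":0,"wy":0,"wz":0},{"tx":0,"ty":0,"tz":0.4,"wx":0,"wy":0,"wz":0},{"tx":0,"ty":0,"tz":0.2,"wx":0,"wy":0,"wz":0},{"tx":0,"ty":0,"tz":0,"wx":0,"wy":0,"wz":0},{"tx":0,"ty":0,"tz":0,"wx":0,"wy":0,"wz":0},{"tx":0,"ty":0,"tz":0,"wx":0,"wy":0,"wz":0},{"tx":0,"ty":0,"tz":0,"wx":0,"wy":0,"wz":0}]' | tail -2;python3 plan.py 599.5 -110 66 -2.55;python3 -m creep '[{"tx":0,"ty":0,"tz":0.2,"wx":0,"wy":0,"wz":0},{"tx":0,"ty":0,"tz":0.2,"wx":0,"wy":0,"wz":0},{"tx":0,"ty":0,"tz":0.15,"wx":0,"wy":0,"wz":0},{"tx":0,"ty":0,"tz":0.1,"wx":0,"wy":0,"wz":0},{"tx":0,"ty":0,"tz":0,"wx":0,"wy":0,"wz":0},{"tx":0,"ty":0,"tz":0,"wx":0,"wy":0,"wz":0},{"tx":0,"ty":0,"tz":0,"wx":0,"wy":0,"wz":0}]' | tail -2;python3 plan.py 599.5 -110 66 -2.55;
```

```text
contact_force: [0.3, 0.3, -1.8]
opening: 0.528
t 14.325 tcp [ 599.5 -110.1   89.9] yaw -2.61 tilt [ 0.0007 -0.0003] open 0.528 F [ 0.3  0.3 -1.8]
wz units -0.01
shift after turn [ 0.001 -0.006  0.955]
shift now [ 0.    -0.006  0.955]
contact_force: [-0.6, -0.5, -2.5]
opening: 0.532
t 15.2 tcp [ 599.4 -110.1   73.5] yaw -2.61 tilt [ 0.0005 -0.0001] open 0.532 F [-0.6 -0.5 -2.5]
wz units -0.01
shift after turn [ 0.004 -0.004  0.298]
shift now [ 0.004 -0.004  0.298]
```

```bash
python3 -m creep '[{"tx":0,"ty":0,"tz":0.15,"wx":0,"wy":0,"wz":0},{"tx":0,"ty":0,"tz":0.15,"wx":0,"wy":0,"wz":0},{"tx":0,"ty":0,"tz":0.1,"wx":0,"wy":0,"wz":0},{"tx":0,"ty":0,"tz":0.1,"wx":0,"wy":0,"wz":0},{"tx":0,"ty":0,"tz":0,"wx":0,"wy":0,"wz":0},{"tx":0,"ty":0,"tz":0,"wx":0,"wy":0,"wz":0},{"tx":0,"ty":0,"tz":0,"wx":0,"wy":0,"wz":0}]' | tail -2;python3 plan.py 599.5 -110 66 -2.55
```

```text
contact_force: [-2.9, 0.3, 6.7]
opening: 0.532
t 16.075 tcp [ 599.8 -110.1   62.5] yaw -2.61 tilt [ 0.0012 -0.0003] open 0.532 F [-2.9  0.3  6.7]
wz units -0.01
shift after turn [-0.013 -0.005 -0.141]
shift now [-0.012 -0.005 -0.141]
```

```bash
python3 -m creep '[{"tx":0,"ty":0,"tz":0.08,"wx":0,"wy":0,"wz":0},{"tx":0,"ty":0,"tz":0.08,"wx":0,"wy":0,"wz":0},{"tx":0,"ty":0,"tz":0,"wx":0,"wy":0,"wz":0},{"tx":0,"ty":0,"tz":0,"wx":0,"wy":0,"wz":0}]' | tail -2;python3 plan.py; python3 -m creep '[{"tx":0,"ty":0,"tz":0.08,"wx":0,"wy":0,"wz":0},{"tx":0,"ty":0,"tz":0.08,"wx":0,"wy":0,"wz":0},{"tx":0,"ty":0,"tz":0,"wx":0,"wy":0,"wz":0},{"tx":0,"ty":0,"tz":0,"wx":0,"wy":0,"wz":0}]' | tail -2;python3 plan.py
```

```text
contact_force: [3.0, -0.6, -2.7]
opening: 0.529
t 16.575 tcp [ 599.5 -110.1   56.3] yaw -2.61 tilt [0.0007 0.    ] open 0.529 F [ 3.  -0.6 -2.7]
contact_force: [3.0, -0.7, -3.0]
opening: 0.53
t 17.075 tcp [ 599.5 -110.1   52.6] yaw -2.62 tilt [ 0.0007 -0.0001] open 0.53 F [ 3.  -0.7 -3. ]
```

```bash
python3 -m creep '[{"tx":0,"ty":0,"tz":0.15,"wx":0,"wy":0,"wz":0},{"tx":0,"ty":0,"tz":0.15,"wx":0,"wy":0,"wz":0},{"tx":0,"ty":0,"tz":0.1,"wx":0,"wy":0,"wz":0},{"tx":0,"ty":0,"tz":0,"wx":0,"wy":0,"wz":0},{"tx":0,"ty":0,"tz":0,"wx":0,"wy":0,"wz":0}]' | tail -2;python3 plan.py; python3 -m creep '[{"tx":0,"ty":0,"tz":0.1,"wx":0,"wy":0,"wz":0},{"tx":0,"ty":0,"tz":0.1,"wx":0,"wy":0,"wz":0},{"tx":0,"ty":0,"tz":0.08,"wx":0,"wy":0,"wz":0},{"tx":0,"ty":0,"tz":0,"wx":0,"wy":0,"wz":0},{"tx":0,"ty":0,"tz":0,"wx":0,"wy":0,"wz":0}]' | tail -2;python3 plan.py
```

```text
contact_force: [4.4, 0.3, -2.9]
opening: 0.528
t 17.7 tcp [ 599.5 -110.1   42.6] yaw -2.61 tilt [ 0.0007 -0.0001] open 0.528 F [ 4.4  0.3 -2.9]
contact_force: [5.0, 0.8, -5.7]
opening: 0.528
t 18.325 tcp [ 599.1 -110.    35.1] yaw -2.61 tilt [-0.0001  0.    ] open 0.528 F [ 5.   0.8 -5.7]
```

```bash
python3 -m creep '[{"tx":0,"ty":0,"tz":0.06,"wx":0,"wy":0,"wz":0},{"tx":0,"ty":0,"tz":0.06,"wx":0,"wy":0,"wz":0},{"tx":0,"ty":0,"tz":0,"wx":0,"wy":0,"wz":0},{"tx":0,"ty":0,"tz":0,"wx":0,"wy":0,"wz":0}]' | tail -2;python3 plan.py
```

```text
contact_force: [-0.7, 1.7, 10.6]
opening: 0.529
t 18.825 tcp [ 599.2 -110.1   35. ] yaw -2.61 tilt [-0.0003 -0.0001] open 0.529 F [-0.7  1.7 10.6]
```

```bash
python3 -m creep '[{"tx":0,"ty":0,"tz":0,"wx":0,"wy":0,"wz":0},{"tx":0,"ty":0,"tz":0,"wx":0,"wy":0,"wz":0},{"tx":0,"ty":0,"tz":0,"wx":0,"wy":0,"wz":0},{"tx":0,"ty":0,"tz":-0.5,"wx":0,"wy":0,"wz":0},{"tx":0,"ty":0,"tz":-1,"wx":0,"wy":0,"wz":0},{"tx":0,"ty":0,"tz":-1,"wx":0,"wy":0,"wz":0},{"tx":0,"ty":0,"tz":-1,"wx":0,"wy":0,"wz":-0.53},{"tx":0,"ty":0,"tz":-1,"wx":0,"wy":0,"wz":-0.53}]' 0.72 | tail -2;python3 plan.py 519.2 320 140 2.3
python3 - <<'E'
from fit import *
n="side";im,d=snap(n,n+"3")
q=proj(n,[[.6,-.03,.06]])[0];crop(im,int(q[0])-55,int(q[1])-55,110,100,6,f"pics/{n}3c.png")
np.save("side_d3.npy",d)
E
```

```text
contact_force: [-0.1, -0.3, 0.1]
opening: 0.721
t 19.825 tcp [ 599.2 -110.1  146.9] yaw 2.33 tilt [ 0.0005 -0.0003] open 0.721 F [-0.1 -0.3  0.1]
wz units 0.01
shift after turn [ -2.508 -17.319   0.276]
shift now [ -2.5   -17.321   0.269]
```

View pics/side3c.png

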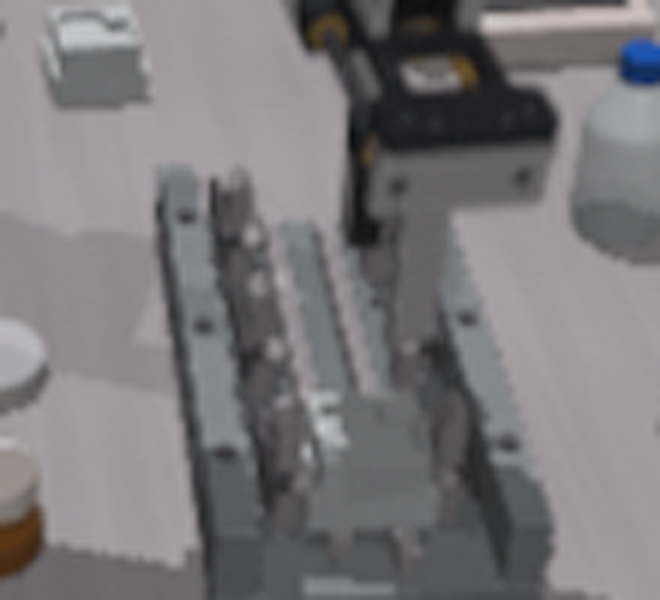

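```bash
for i in 1 2; do python3 -m creep '[{"tx":-0.14,"ty":-0.96,"tz":0,"wx":0,"wy":0,"wz":0},{"tx":-0.14,"ty":-0.96,"tz":0,"wx":0,"wy":0,"wz":0},{"tx":-0.14,"ty":-0.96,"tz":0,"wx":0,"wy":0,"wz":0},{"tx":-0.14,"ty":-0.96,"tz":0,"wx":0,"wy":0,"wz":0},{"tx":-0.14,"ty":-0.96,"tz":0,"wx":0,"wy":0,"wz":0},{"tx":-0.14,"ty":-0.96,"tz":0,"wx":0,"wy":0,"wz":0},{"tx":-0.14,"ty":-0.96,"tz":0,"wx":0,"wy":0,"wz":0},{"tx":-0.14,"ty":-0.96,"tz":0,"wx":0,"wy":0,"wz":0},{"tx":-0.14,"ty":-0.96,"tz":0,"wx":0,"wy":0,"wz":0}]' >/dev/null; done; python3 -m creep '[{"tx":0,"ty":0,"tz":0.5,"wx":0,"wy":0,"wz":0},{"tx":0,"ty":0,"tz":1,"wx":0,"wy":0,"wz":0},{"tx":0,"ty":0,"tz":1,"wx":0,"wy":0,"wz":0},{"tx":0,"ty":0,"tz":0.5,"wx":0,"wy":0,"wz":0},{"tx":0,"ty":0,"tz":0,"wx":0,"wy":0,"wz":0},{"tx":0,"ty":0,"tz":0,"wx":0,"wy":0,"wz":0},{"tx":0,"ty":0,"tz":0,"wx":0,"wy":0,"wz":0},{"tx":0,"ty":0,"tz":0,"wx":0,"wy":0,"wz":0}]' | tail -2; python3 plan.py 519.2 319 7 2.3
```

```text
contact_force: [-0.8, 0.2, 0.9]
opening: 0.719
t 23.125 tcp [519.9 319.4  71.2] yaw 2.24 tilt [0.0016 0.0007] open 0.719 F [-0.8  0.2  0.9]
wz units -0.01
shift after turn [-0.031  0.016  2.566]
shift now [-0.035  0.017  2.566]
```

```bash
python3 -m creep '[{"tx":-0.03,"ty":0.02,"tz":0.6,"wx":0,"wy":0,"wz":0},{"tx":0,"ty":0,"tz":0.9,"wx":0,"wy":0,"wz":0},{"tx":0,"ty":0,"tz":0.7,"wx":0,"wy":0,"wz":0},{"tx":0,"ty":0,"tz":0.36,"wx":0,"wy":0,"wz":0},{"tx":0,"ty":0,"tz":0,"wx":0,"wy":0,"wz":0},{"tx":0,"ty":0,"tz":0,"wx":0,"wy":0,"wz":0},{"tx":0,"ty":0,"tz":0,"wx":0,"wy":0,"wz":0},{"tx":0,"ty":0,"tz":0,"wx":0,"wy":0,"wz":0}]' >/dev/null;python3 plan.py 519.2 319 7 2.3
python3 -m creep '[{"tx":0,"ty":0,"tz":0,"wx":0,"wy":0,"wz":0},{"tx":0,"ty":0,"tz":0,"wx":0,"wy":0,"wz":0},{"tx":0,"ty":0,"tz":0,"wx":0,"wy":0,"wz":0},{"tx":0,"ty":0,"tz":0,"wx":0,"wy":0,"wz":0}]' 0.3 40 >/dev/null; python3 plan.py 603.9 -14.2 140 -2.6
```

```text
t 24.125 tcp [519.1 318.9   6.9] yaw 2.25 tilt [0.0012 0.0006] open 0.718 F [-0.2 -0.5  0.2]
wz units -0.01
shift after turn [ 0.005 -0.005 -0.003]
shift now [ 0.005 -0.005 -0.003]
t 24.625 tcp [518.7 318.9   6.4] yaw 2.24 tilt [0.0002 0.0004] open 0.528 F [-0.4  1.4  1.1]
wz units 1.06
shift after turn [ 4.01  13.154 -5.346]
shift now [ 2.887 13.444 -5.351]
```

```bash
python3 -m creep '[{"tx":0,"ty":0,"tz":-0.5,"wx":0,"wy":0,"wz":0},{"tx":0,"ty":0,"tz":-1,"wx":0,"wy":0,"wz":0},{"tx":0,"ty":0,"tz":-1,"wx":0,"wy":0,"wz":0},{"tx":0,"ty":0,"tz":-1,"wx":0,"wy":0,"wz":0.53},{"tx":0,"ty":0,"tz":-1,"wx":0,"wy":0,"wz":0.53},{"tx":0,"ty":0,"tz":-0.85,"wx":0,"wy":0,"wz":0}]' |tail -2; python3 plan.py 603.5 -14.2 140 -2.6
```

```text
contact_force: [0.8, -0.2, -2.5]
opening: 0.529
t 25.375 tcp [518.3 318.3 141. ] yaw -2.63 tilt [-0.0002 -0.0004] open 0.529 F [ 0.8 -0.2 -2.5]
wz units -0.01
shift after turn [ 4.008 13.131  0.041]
shift now [ 4.015 13.128  0.046]
```

```bash
for i in 1 2; do python3 -m creep '[{"tx":0.287,"ty":0.938,"tz":0,"wx":0,"wy":0,"wz":0},{"tx":0.287,"ty":0.938,"tz":0,"wx":0,"wy":0,"wz":0},{"tx":0.287,"ty":0.938,"tz":0,"wx":0,"wy":0,"wz":0},{"tx":0.287,"ty":0.938,"tz":0,"wx":0,"wy":0,"wz":0},{"tx":0.287,"ty":0.938,"tz":0,"wx":0,"wy":0,"wz":0},{"tx":0.287,"ty":0.938,"tz":0,"wx":0,"wy":0,"wz":0},{"tx":0.287,"ty":0.938,"tz":0,"wx":0,"wy":0,"wz":0}]' >/dev/null; done; python3 -m creep '[{"tx":0,"ty":0,"tz":0.5,"wx":0,"wy":0,"wz":0},{"tx":0,"ty":0,"tz":0.5,"wx":0,"wy":0,"wz":0},{"tx":0,"ty":0,"tz":0.5,"wx":0,"wy":0,"wz":0},{"tx":0,"ty":0,"tz":0.3,"wx":0,"wy":0,"wz":0},{"tx":0,"ty":0,"tz":0,"wx":0,"wy":0,"wz":0},{"tx":0,"ty":0,"tz":0,"wx":0,"wy":0,"wz":0},{"tx":0,"ty":0,"tz":0,"wx":0,"wy":0,"wz":0},{"tx":0,"ty":0,"tz":0,"wx":0,"wy":0,"wz":0}]' | tail -2; python3 plan.py 603.5 -14.2 66 -2.6
```

```text
contact_force: [-0.3, -0.3, -3.4]
opening: 0.53
t 28.125 tcp [604.3 -14.   95.5] yaw -2.61 tilt [ 0.001  -0.0002] open 0.53 F [-0.3 -0.3 -3.4]
wz units -0.0
shift after turn [-0.033  0.01   1.18 ]
shift now [-0.034  0.01   1.18 ]
```

```bash
python3 -m creep '[{"tx":-0.033,"ty":0.01,"tz":0,"wx":0,"wy":0,"wz":0},{"tx":0,"ty":0,"tz":0.3,"wx":0,"wy":0,"wz":0},{"tx":0,"ty":0,"tz":0.3,"wx":0,"wy":0,"wz":0},{"tx":0,"ty":0,"tz":0.3,"wx":0,"wy":0,"wz":0},{"tx":0,"ty":0,"tz":0,"wx":0,"wy":0,"wz":0},{"tx":0,"ty":0,"tz":0,"wx":0,"wy":0,"wz":0},{"tx":0,"ty":0,"tz":0,"wx":0,"wy":0,"wz":0}]' >/dev/null; python3 plan.py 603.5 -14.2 66 -2.6;python3 -m creep '[{"tx":0,"ty":0,"tz":0.15,"wx":0,"wy":0,"wz":0},{"tx":0,"ty":0,"tz":0.15,"wx":0,"wy":0,"wz":0},{"tx":0,"ty":0,"tz":0.1,"wx":0,"wy":0,"wz":0},{"tx":0,"ty":0,"tz":0,"wx":0,"wy":0,"wz":0},{"tx":0,"ty":0,"tz":0,"wx":0,"wy":0,"wz":0}]' >/dev/null; python3 plan.py
```

```text
t 29.0 tcp [603.3 -14.1  72.7] yaw -2.61 tilt [ 0.0004 -0.0001] open 0.531 F [-0.1  0.1 -3. ]
wz units -0.0
shift after turn [0.008 0.002 0.269]
shift now [0.008 0.002 0.269]
t 29.625 tcp [603.7 -14.1  63.2] yaw -2.61 tilt [ 0.0012 -0.0001] open 0.532 F [-1.1  0.1  1.5]
```

```bash
python3 -m creep '[{"tx":0,"ty":0,"tz":0.1,"wx":0,"wy":0,"wz":0},{"tx":0,"ty":0,"tz":0.1,"wx":0,"wy":0,"wz":0},{"tx":0,"ty":0,"tz":0.1,"wx":0,"wy":0,"wz":0},{"tx":0,"ty":0,"tz":0.1,"wx":0,"wy":0,"wz":0},{"tx":0,"ty":0,"tz":0,"wx":0,"wy":0,"wz":0},{"tx":0,"ty":0,"tz":0,"wx":0,"wy":0,"wz":0}]' >/dev/null; python3 plan.py 603.5 -14.2 42 -2.6;python3 -m creep '[{"tx":0,"ty":0,"tz":0.12,"wx":0,"wy":0,"wz":0},{"tx":0,"ty":0,"tz":0.12,"wx":0,"wy":0,"wz":0},{"tx":0,"ty":0,"tz":0.12,"wx":0,"wy":0,"wz":0},{"tx":0,"ty":0,"tz":0,"wx":0,"wy":0,"wz":0},{"tx":0,"ty":0,"tz":0,"wx":0,"wy":0,"wz":0}]' >/dev/null; python3 plan.py 603.5 -14.2 35 -2.6
```

```text
t 30.375 tcp [603.4 -14.2  52.2] yaw -2.62 tilt [0.0006 0.    ] open 0.526 F [ 3.2  0.8 -3.8]
wz units -0.0
shift after turn [0.002 0.002 0.407]
shift now [0.002 0.002 0.407]
t 31.0 tcp [603.4 -14.2  43.4] yaw -2.62 tilt [ 0.0007 -0.0001] open 0.53 F [ 4.8  0.9 -3.9]
wz units -0.0
shift after turn [0.003 0.001 0.335]
shift now [0.003 0.001 0.335]
```

```bash
python3 -m creep '[{"tx":0,"ty":0,"tz":0.12,"wx":0,"wy":0,"wz":0},{"tx":0,"ty":0,"tz":0.12,"wx":0,"wy":0,"wz":0},{"tx":0,"ty":0,"tz":0.1,"wx":0,"wy":0,"wz":0},{"tx":0,"ty":0,"tz":0.08,"wx":0,"wy":0,"wz":0},{"tx":0,"ty":0,"tz":0.04,"wx":0,"wy":0,"wz":0},{"tx":0,"ty":0,"tz":0,"wx":0,"wy":0,"wz":0},{"tx":0,"ty":0,"tz":0,"wx":0,"wy":0,"wz":0}]' >/dev/null; python3 plan.py 603.5 -14.2 42 -2.6
```

```text
t 31.875 tcp [603.1 -14.1  34.3] yaw -2.61 tilt [-0.0004 -0.0001] open 0.525 F [-2.6  1.   9.8]
wz units -0.0
shift after turn [ 0.015  0.002 -0.308]
shift now [ 0.015  0.002 -0.308]
```

Seated. Release, raise, and go to carrier C.

```bash
python3 -m creep '[{"tx":0,"ty":0,"tz":0,"wx":0,"wy":0,"wz":0},{"tx":0,"ty":0,"tz":0,"wx":0,"wy":0,"wz":0},{"tx":0,"ty":0,"tz":0,"wx":0,"wy":0,"wz":0},{"tx":0,"ty":0,"tz":-0.5,"wx":0,"wy":0,"wz":0},{"tx":0,"ty":0,"tz":-1,"wx":0,"wy":0,"wz":0},{"tx":0,"ty":0,"tz":-1,"wx":0,"wy":0,"wz":0.7},{"tx":0,"ty":0,"tz":-1,"wx":0,"wy":0,"wz":0.7},{"tx":0,"ty":0,"tz":-0.6,"wx":0,"wy":0,"wz":0.74}]' 0.72 | tail -2;python3 plan.py 405.5 298.5 130 -12.4
```

```text
contact_force: [0.0, -0.2, -0.1]
opening: 0.716
t 32.875 tcp [604.1 -14.3 137. ] yaw -12.53 tilt [ 0.0029 -0.0005] open 0.716 F [ 0.  -0.2 -0.1]
wz units -0.03
shift after turn [-10.445 -10.515   0.282]
shift now [-10.47  -10.49    0.253]
```

```bash
python3 -m creep '[{"tx":-0.95,"ty":-0.953,"tz":0,"wx":0,"wy":0,"wz":0},{"tx":-0.95,"ty":-0.953,"tz":0,"wx":0,"wy":0,"wz":0},{"tx":-0.95,"ty":-0.953,"tz":0,"wx":0,"wy":0,"wz":0},{"tx":-0.95,"ty":-0.953,"tz":0,"wx":0,"wy":0,"wz":0},{"tx":-0.95,"ty":-0.953,"tz":0,"wx":0,"wy":0,"wz":0},{"tx":-0.95,"ty":-0.953,"tz":0,"wx":0,"wy":0,"wz":0},{"tx":-0.95,"ty":-0.953,"tz":0,"wx":0,"wy":0,"wz":0},{"tx":-0.95,"ty":-0.953,"tz":0,"wx":0,"wy":0,"wz":0},{"tx":-0.95,"ty":-0.953,"tz":0,"wx":0,"wy":0,"wz":0},{"tx":-0.95,"ty":-0.953,"tz":0,"wx":0,"wy":0,"wz":0}]' >/dev/null;  python3 -m creep '[{"tx":-0.95,"ty":-0.953,"tz":0.3,"wx":0,"wy":0,"wz":0},{"tx":0,"ty":0,"tz":1,"wx":0,"wy":0,"wz":0},{"tx":0,"ty":0,"tz":0.8,"wx":0,"wy":0,"wz":0},{"tx":0,"ty":0,"tz":0.5,"wx":0,"wy":0,"wz":0},{"tx":0,"ty":0,"tz":0,"wx":0,"wy":0,"wz":0},{"tx":0,"ty":0,"tz":0,"wx":0,"wy":0,"wz":0},{"tx":0,"ty":0,"tz":0,"wx":0,"wy":0,"wz":0},{"tx":0,"ty":0,"tz":0,"wx":0,"wy":0,"wz":0}]' | tail -2; python3 plan.py 405.4 298.1 7 -12.4
```

```text
contact_force: [0.8, 1.2, 0.5]
opening: 0.721
t 35.125 tcp [404.9 298.2  70.1] yaw -12.43 tilt [0.0011 0.0006] open 0.721 F [0.8 1.2 0.5]
wz units -0.01
shift after turn [ 2.200e-02 -1.000e-03  2.523e+00]
shift now [2.000e-02 1.000e-03 2.523e+00]
```

```bash
python3 -m creep '[{"tx":0.02,"ty":0,"tz":0.6,"wx":0,"wy":0,"wz":0},{"tx":0,"ty":0,"tz":0.9,"wx":0,"wy":0,"wz":0},{"tx":0,"ty":0,"tz":0.68,"wx":0,"wy":0,"wz":0},{"tx":0,"ty":0,"tz":0.34,"wx":0,"wy":0,"wz":0},{"tx":0,"ty":0,"tz":0,"wx":0,"wy":0,"wz":0},{"tx":0,"ty":0,"tz":0,"wx":0,"wy":0,"wz":0},{"tx":0,"ty":0,"tz":0,"wx":0,"wy":0,"wz":0},{"tx":0,"ty":0,"tz":0,"wx":0,"wy":0,"wz":0}]' >/dev/null;python3 plan.py 405.4 298 7 -12.4
python3 -m creep '[{"tx":0,"ty":0,"tz":0,"wx":0,"wy":0,"wz":0},{"tx":0,"ty":0,"tz":0,"wx":0,"wy":0,"wz":0},{"tx":0,"ty":0,"tz":0,"wx":0,"wy":0,"wz":0},{"tx":0,"ty":0,"tz":0,"wx":0,"wy":0,"wz":0}]' 0.3 40 >/dev/null; python3 plan.py 405.4 298 7 -12.4
```

```text
t 36.125 tcp [405.3 298.1   7. ] yaw -12.42 tilt [0.001  0.0005] open 0.719 F [ 0.4 -0.6 -0.5]
wz units -0.0
shift after turn [0.006 0.004 0.001]
shift now [0.006 0.004 0.001]
t 36.625 tcp [405.  298.1   6.6] yaw -12.43 tilt [0.0003 0.0004] open 0.529 F [0.2 1.3 1. ]
wz units -0.01
shift after turn [ 0.016  0.001 -0.016]
shift now [ 0.016  0.001 -0.016]
```

```bash
python3 -m creep '[{"tx":0,"ty":0,"tz":-0.5,"wx":0,"wy":0,"wz":0},{"tx":0,"ty":0,"tz":-1,"wx":0,"wy":0,"wz":0},{"tx":0,"ty":0,"tz":-1,"wx":0,"wy":0,"wz":-0.71},{"tx":0,"ty":0,"tz":-1,"wx":0,"wy":0,"wz":-0.71},{"tx":0,"ty":0,"tz":-1,"wx":0,"wy":0,"wz":-0.72},{"tx":0,"ty":0,"tz":-0.85,"wx":0,"wy":0,"wz":0}]' |tail -2; python3 plan.py 607.4 81.7 140 -2.6
```

```text
contact_force: [0.6, 0.4, -2.3]
opening: 0.53
t 37.375 tcp [404.5 297.6 141.4] yaw -2.59 tilt [-0.     -0.0003] open 0.53 F [ 0.6  0.4 -2.3]
wz units 0.0
shift after turn [8.5   8.26  0.055]
shift now [8.499 8.261 0.057]
```

```bash
python3 -m creep '[{"tx":0.94,"ty":0.918,"tz":0,"wx":0,"wy":0,"wz":0},{"tx":0.94,"ty":0.918,"tz":0,"wx":0,"wy":0,"wz":0},{"tx":0.94,"ty":0.918,"tz":0,"wx":0,"wy":0,"wz":0},{"tx":0.94,"ty":0.918,"tz":0,"wx":0,"wy":0,"wz":0},{"tx":0.94,"ty":0.918,"tz":0,"wx":0,"wy":0,"wz":0},{"tx":0.94,"ty":0.918,"tz":0,"wx":0,"wy":0,"wz":0},{"tx":0.94,"ty":0.918,"tz":0,"wx":0,"wy":0,"wz":0},{"tx":0.94,"ty":0.918,"tz":0,"wx":0,"wy":0,"wz":0},{"tx":0.94,"ty":0.918,"tz":0,"wx":0,"wy":0,"wz":0}]' >/dev/null; python3 -m creep '[{"tx":0,"ty":0,"tz":0.5,"wx":0,"wy":0,"wz":0},{"tx":0,"ty":0,"tz":0.5,"wx":0,"wy":0,"wz":0},{"tx":0,"ty":0,"tz":0.5,"wx":0,"wy":0,"wz":0},{"tx":0,"ty":0,"tz":0.3,"wx":0,"wy":0,"wz":0},{"tx":0,"ty":0,"tz":0,"wx":0,"wy":0,"wz":0},{"tx":0,"ty":0,"tz":0,"wx":0,"wy":0,"wz":0},{"tx":0,"ty":0,"tz":0,"wx":0,"wy":0,"wz":0},{"tx":0,"ty":0,"tz":0,"wx":0,"wy":0,"wz":0}]' | tail -2; python3 plan.py 607.4 81.7 66 -2.6
```

```text
contact_force: [0.2, -0.9, -1.8]
opening: 0.529
t 39.5 tcp [607.1  81.9  95.7] yaw -2.61 tilt [0.001 0.   ] open 0.529 F [ 0.2 -0.9 -1.8]
wz units -0.0
shift after turn [0.013 0.008 1.19 ]
shift now [0.011 0.008 1.19 ]
```

```bash
python3 -m creep '[{"tx":0.01,"ty":0.01,"tz":0.3,"wx":0,"wy":0,"wz":0},{"tx":0,"ty":0,"tz":0.3,"wx":0,"wy":0,"wz":0},{"tx":0,"ty":0,"tz":0.3,"wx":0,"wy":0,"wz":0},{"tx":0,"ty":0,"tz":0,"wx":0,"wy":0,"wz":0},{"tx":0,"ty":0,"tz":0,"wx":0,"wy":0,"wz":0},{"tx":0,"ty":0,"tz":0,"wx":0,"wy":0,"wz":0}]' >/dev/null; python3 plan.py 607.4 81.7 66 -2.6;python3 -m creep '[{"tx":0,"ty":0,"tz":0.15,"wx":0,"wy":0,"wz":0},{"tx":0,"ty":0,"tz":0.15,"wx":0,"wy":0,"wz":0},{"tx":0,"ty":0,"tz":0.1,"wx":0,"wy":0,"wz":0},{"tx":0,"ty":0,"tz":0,"wx":0,"wy":0,"wz":0},{"tx":0,"ty":0,"tz":0,"wx":0,"wy":0,"wz":0}]' >/dev/null; python3 plan.py;python3 -m creep '[{"tx":0,"ty":0,"tz":0.1,"wx":0,"wy":0,"wz":0},{"tx":0,"ty":0,"tz":0.1,"wx":0,"wy":0,"wz":0},{"tx":0,"ty":0,"tz":0.1,"wx":0,"wy":0,"wz":0},{"tx":0,"ty":0,"tz":0.1,"wx":0,"wy":0,"wz":0},{"tx":0,"ty":0,"tz":0,"wx":0,"wy":0,"wz":0},{"tx":0,"ty":0,"tz":0,"wx":0,"wy":0,"wz":0}]' >/dev/null; python3 plan.py
```

```text
t 40.25 tcp [606.9  81.7  72.8] yaw -2.61 tilt [-0.0003  0.    ] open 0.532 F [ 0.  -0.3 -2.9]
wz units -0.0
shift after turn [ 0.022 -0.002  0.273]
shift now [ 0.022 -0.002  0.273]
t 40.875 tcp [607.9  81.6  63.5] yaw -2.62 tilt [ 0.0022 -0.    ] open 0.53 F [ 1.6 -0.6  1.9]
t 41.625 tcp [607.9  81.6  52.2] yaw -2.62 tilt [0.002  0.0001] open 0.531 F [ 5.6 -0.7 -3.3]
```

```bash
python3 -m creep '[{"tx":0,"ty":0,"tz":0.12,"wx":0,"wy":0,"wz":0},{"tx":0,"ty":0,"tz":0.12,"wx":0,"wy":0,"wz":0},{"tx":0,"ty":0,"tz":0.12,"wx":0,"wy":0,"wz":0},{"tx":0,"ty":0,"tz":0,"wx":0,"wy":0,"wz":0}]' >/dev/null; python3 plan.py 607.4 81.7 34.6; python3 -m creep '[{"tx":0,"ty":0,"tz":0.12,"wx":0,"wy":0,"wz":0},{"tx":0,"ty":0,"tz":0.12,"wx":0,"wy":0,"wz":0},{"tx":0,"ty":0,"tz":0.1,"wx":0,"wy":0,"wz":0},{"tx":0,"ty":0,"tz":0.08,"wx":0,"wy":0,"wz":0},{"tx":0,"ty":0,"tz":0.05,"wx":0,"wy":0,"wz":0},{"tx":0,"ty":0,"tz":0,"wx":0,"wy":0,"wz":0},{"tx":0,"ty":0,"tz":0,"wx":0,"wy":0,"wz":0}]' >/dev/null; python3 plan.py
```

```text
t 42.125 tcp [607.9  81.7  43.3] yaw -2.62 tilt [0.0021 0.0001] open 0.529 F [ 6.2  0.4 -4.2]
shift now [-0.021 -0.001  0.349]
t 43.0 tcp [607.6  81.6  34.6] yaw -2.61 tilt [ 0.0009 -0.0002] open 0.528 F [-0.7 -0.5 11.7]
```

```bash
python3 -m creep '[{"tx":0,"ty":0,"tz":0,"wx":0,"wy":0,"wz":0},{"tx":0,"ty":0,"tz":0,"wx":0,"wy":0,"wz":0},{"tx":0,"ty":0,"tz":0,"wx":0,"wy":0,"wz":0},{"tx":0,"ty":0,"tz":-0.5,"wx":0,"wy":0,"wz":0},{"tx":0,"ty":0,"tz":-1,"wx":0,"wy":0,"wz":0},{"tx":0,"ty":0,"tz":-1,"wx":0,"wy":0,"wz":0},{"tx":0,"ty":0,"tz":-1,"wx":0,"wy":0,"wz":0},{"tx":0,"ty":0,"tz":-1,"wx":0,"wy":0,"wz":0}]' 0.72 | tail -2
cat > cov.py <<'E'
from fit import *
import sys
tag=sys.argv[1]
for n in("top","side"):
    im,d=snap(n,n+tag);np.save(f"{n}_d{tag}.npy",d)
    hits=[r for r in spotter.trace(n,"cover1") if r["p"]>.3]
    C=cloud(n,d)
    for r in hits:
        m=r["mask"]&(d>0);c=im[m].mean(0);p=np.median(C[m],0)
        sat=c.max()-c.min()
        if sat>40: continue
        x,f=fit(n,d,COV,(p[0],p[1],0),(.035,.035),yaws=np.arange(-3,3.2,.4),z0=0. if p[2]<.03 else .062)
        print(n,round(r["p"],2),np.round(p,3),"fit",np.round(x[:2]*1e3,1),round(np.degrees(x[2]),1),round(x[3]*1e3,1),round(f,2))
E
python3 cov.py 4
```

```text
contact_force: [0.4, -0.9, 0.4]
opening: 0.72
top 0.72 [ 0.404 -0.27   0.007] fit [ 404.  -271.7] 116.8 -0.2 1.98
top 0.72 [ 0.573 -0.066  0.05 ] fit [614.5 -96.9] 78.7 -14.8 8.89
top 0.71 [ 0.609 -0.261  0.008] fit [ 613.1 -265.1] -117.3 -0.0 2.09
top 0.67 [ 0.513 -0.248  0.007] fit [ 516.6 -252.3] -83.9 0.0 2.11
side 0.62 [ 0.513 -0.256  0.006] fit [ 516.9 -249.1] -85.6 0.2 1.34
side 0.51 [ 0.405 -0.277  0.007] fit [ 404.  -268.4] 115.8 0.1 1.36
side 0.5 [ 0.609 -0.268  0.006] fit [ 613.1 -262.2] -118.8 0.3 1.3
```

View pics/top4.png

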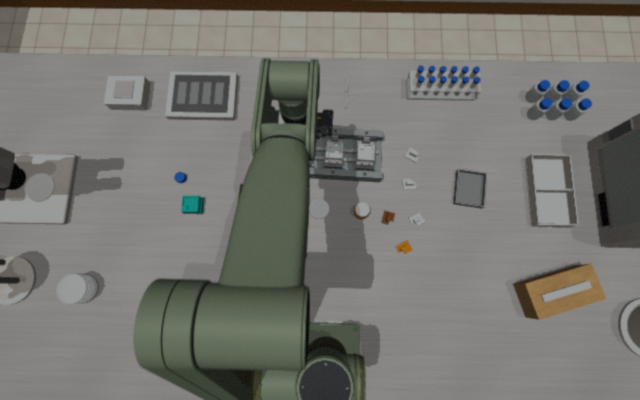

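View pics/side4.png

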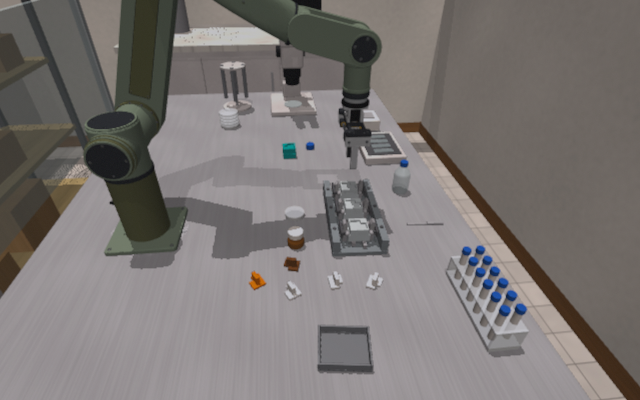

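```bash
python3 plan.py 517 -252 147
```

```text
t 44.2 tcp [607.2  81.7 145. ] yaw -2.61 tilt [0.0012 0.    ] open 0.716 F [-0.1  0.5 -0.1]
shift now [-2.996 13.498 -0.083]
```

```bash
for i in 1 2; do python3 -m creep '[{"tx":-0.214,"ty":0.964,"tz":0,"wx":0,"wy":0,"wz":0},{"tx":-0.214,"ty":0.964,"tz":0,"wx":0,"wy":0,"wz":0},{"tx":-0.214,"ty":0.964,"tz":0,"wx":0,"wy":0,"wz":0},{"tx":-0.214,"ty":0.964,"tz":0,"wx":0,"wy":0,"wz":0},{"tx":-0.214,"ty":0.964,"tz":0,"wx":0,"wy":0,"wz":0},{"tx":-0.214,"ty":0.964,"tz":0,"wx":0,"wy":0,"wz":0},{"tx":-0.214,"ty":0.964,"tz":0,"wx":0,"wy":0,"wz":0}]' 0.4 >/dev/null; done; python3 plan.py 517 -252 60 95.3
for i in 1 2; do python3 -m creep '[{"tx":0,"ty":0,"tz":0,"wx":0,"wy":0,"wz":-0.97},{"tx":0,"ty":0,"tz":0,"wx":0,"wy":0,"wz":-0.97},{"tx":0,"ty":0,"tz":0,"wx":0,"wy":0,"wz":-0.97},{"tx":0,"ty":0,"tz":0,"wx":0,"wy":0,"wz":-0.97},{"tx":0,"ty":0,"tz":0,"wx":0,"wy":0,"wz":-0.97},{"tx":0,"ty":0,"tz":0,"wx":0,"wy":0,"wz":-0.97},{"tx":0,"ty":0,"tz":0,"wx":0,"wy":0,"wz":-0.97},{"tx":0,"ty":0,"tz":0,"wx":0,"wy":0,"wz":-0.97},{"tx":0,"ty":0,"tz":0,"wx":0,"wy":0,"wz":-0.97},{"tx":0,"ty":0,"tz":0,"wx":0,"wy":0,"wz":-0.97}]'  >/dev/null; done; python3 plan.py 517 -252 60 95.3
```

```text
t 45.95 tcp [ 515.3 -252.   142.5] yaw -2.62 tilt [-0.0029  0.0021] open 0.404 F [-0.4 -0.2  0.2]
wz units -21.36
shift after turn [-0.007  0.067  3.299]
shift now [0.077 0.004 3.299]
t 48.45 tcp [ 515.6 -251.2  142.4] yaw 86.46 tilt [-0.0031  0.0021] open 0.399 F [0.1 0.1 1.1]
wz units -1.93
shift after turn [-0.037  0.055  3.297]
shift now [-0.035  0.07   3.297]
```

```bash
python3 -m creep '[{"tx":0,"ty":0,"tz":0.5,"wx":0,"wy":0,"wz":-0.97},{"tx":0,"ty":0,"tz":1,"wx":0,"wy":0,"wz":-0.96},{"tx":0,"ty":0.05,"tz":1,"wx":0,"wy":0,"wz":0},{"tx":0,"ty":0,"tz":0.8,"wx":0,"wy":0,"wz":0},{"tx":0,"ty":0,"tz":0,"wx":0,"wy":0,"wz":0},{"tx":0,"ty":0,"tz":0,"wx":0,"wy":0,"wz":0},{"tx":0,"ty":0,"tz":0,"wx":0,"wy":0,"wz":0},{"tx":0,"ty":0,"tz":0,"wx":0,"wy":0,"wz":0}]'  >/dev/null; python3 plan.py 516.8 -251.9 8 95.3
python3 - <<'E'
from fit import *
for n in("top","side"):
    im,d=snap(n,n+"5");np.save(f"{n}_d5.npy",d)
    q=proj(n,[[.603,-.015,.05]])[0];crop(im,int(q[0])-55,int(q[1])-45,110,90,7,f"pics/{n}5c.png")
    for nm,p in(("s3",(.599,-.110)),("s2",(.603,-.0142)),("s1",(.6075,.0816))):
        x,f=fit(n,d,CAR,p+(-.0445,),(.024,.024),z0=.028);print(n,nm,np.round(x[:2]*1e3,1),round(np.degrees(x[2]),1),round(x[3]*1e3,1),round(f,2))
E
```

```text
t 49.45 tcp [ 518.5 -252.3   62.9] yaw 95.16 tilt [ 0.0014 -0.0009] open 0.399 F [ 1.  -0.5  0.5]
wz units -0.03
shift after turn [ 0.021 -0.068  2.195]
shift now [ 0.023 -0.071  2.195]
top s3 [ 599.6 -111.3] -2.5 0.2 4.85
top s2 [603.5 -15.3] -2.3 0.1 4.32
top s1 [607.6  80.5] -2.4 0.3 4.14
side s3 [ 600.1 -109.6] 2.8 0.3 10.87
side s2 [603.7 -13.1] 1.6 -0.1 11.04
side s1 [607.5  81.6] -2.5 0.0 12.0
```

View pics/top5c.png

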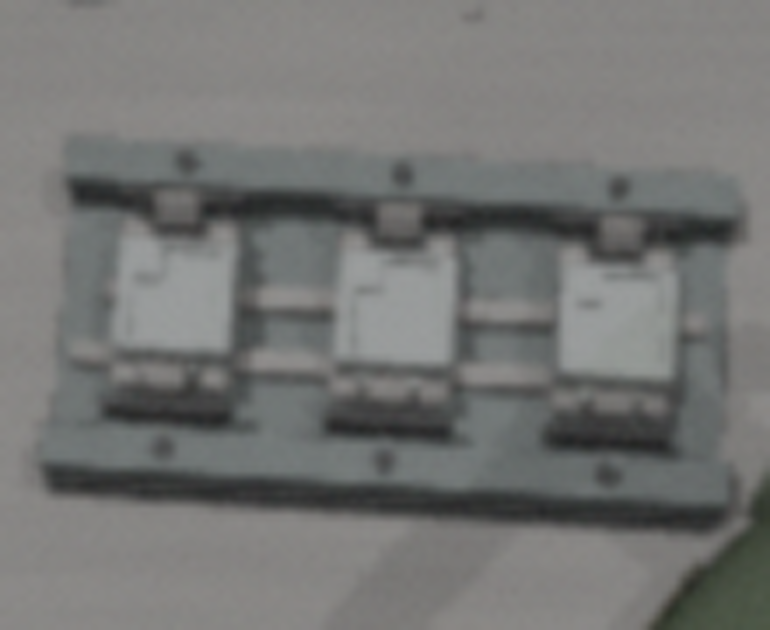

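View pics/side5c.png

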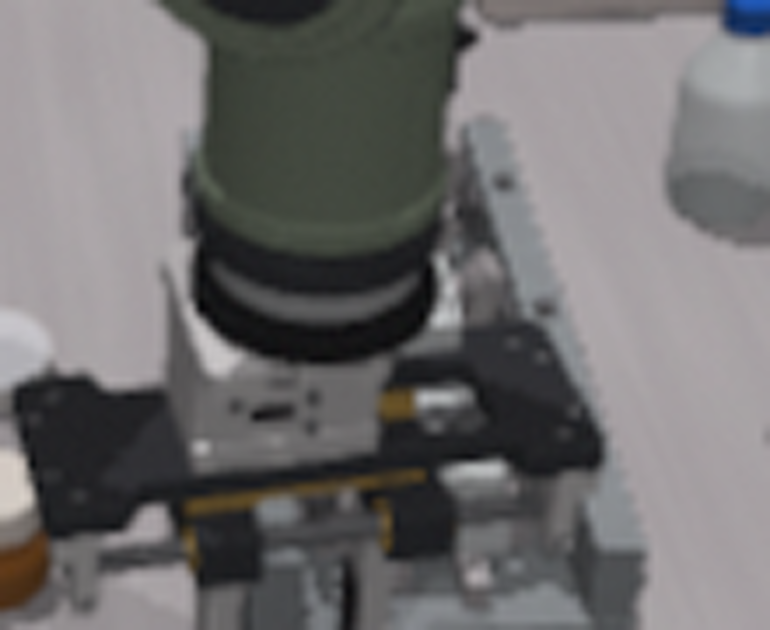

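```bash
python3 - <<'E'
from fit import *
d=np.load("top_d5.npy");C=cloud("top",d)
for c in((.5994,-.1107),(.6033,-.0148),(.6075,.081)):
    a=np.radians(-2.5);ux=np.array([np.cos(a),np.sin(a)]);uy=np.array([-ux[1],ux[0]])
    l=C[...,:2]-c;X=l@ux;Y=l@uy;m=(abs(X)<.023)&(abs(Y)<.023)&(C[...,2]>.055)&(C[...,2]<.08)
    A=np.c_[X[m],Y[m],np.ones(m.sum())];s=np.linalg.lstsq(A,C[...,2][m],rcond=None)[0]
    print("slope deg",np.round(np.degrees(s[:2]),2),"z",round(s[2]*1e3,1),m.sum())
E
python3 -m creep '[{"tx":0.02,"ty":-0.07,"tz":0.6,"wx":0,"wy":0,"wz":0},{"tx":0,"ty":0,"tz":0.8,"wx":0,"wy":0,"wz":0},{"tx":0,"ty":0,"tz":0.6,"wx":0,"wy":0,"wz":0},{"tx":0,"ty":0,"tz":0.2,"wx":0,"wy":0,"wz":0},{"tx":0,"ty":0,"tz":0,"wx":0,"wy":0,"wz":0},{"tx":0,"ty":0,"tz":0,"wx":0,"wy":0,"wz":0},{"tx":0,"ty":0,"tz":0,"wx":0,"wy":0,"wz":0},{"tx":0,"ty":0,"tz":0,"wx":0,"wy":0,"wz":0}]'  >/dev/null; python3 plan.py 516.8 -251.9 8 95.3
```

```text
slope deg [2.89 0.62] z 63.9 224
slope deg [1.12 1.26] z 63.8 220
slope deg [2.28 1.29] z 63.6 214
t 50.55 tcp [ 516.5 -251.7    7.4] yaw 95.16 tilt [ 0.0007 -0.0005] open 0.4 F [-0.7  0.1 -0.1]
wz units -0.03
shift after turn [-0.008  0.011 -0.024]
shift now [-0.008  0.011 -0.024]
```

```bash
python3 -m creep '[{"tx":0,"ty":0,"tz":0,"wx":0,"wy":0,"wz":0},{"tx":0,"ty":0,"tz":0,"wx":0,"wy":0,"wz":0},{"tx":0,"ty":0,"tz":0,"wx":0,"wy":0,"wz":0},{"tx":0,"ty":0,"tz":0,"wx":0,"wy":0,"wz":0}]' 0.02 25 >/dev/null; python3 plan.py 599.2 -110.1 42 177.4;  python3 -m creep '[{"tx":0,"ty":0,"tz":-0.6,"wx":0,"wy":0,"wz":0},{"tx":0,"ty":0,"tz":-0.9,"wx":0,"wy":0,"wz":0},{"tx":0,"ty":0,"tz":-0.9,"wx":0,"wy":0,"wz":0},{"tx":0,"ty":0,"tz":-0.6,"wx":0,"wy":0,"wz":0},{"tx":0,"ty":0,"tz":0,"wx":0,"wy":0,"wz":0},{"tx":0,"ty":0,"tz":0,"wx":0,"wy":0,"wz":0},{"tx":0,"ty":0,"tz":0,"wx":0,"wy":0,"wz":0}]' >/dev/null;python3 plan.py
python3 - <<'E'
from fit import *
s=bot.state();p=s["tcp_pos"]
for n in("top","side"):
    im,d=snap(n,n+"6")
    q=proj(n,[p])[0];crop(im,int(q[0])-40,int(q[1])-40,80,80,7,f"pics/{n}6c.png")
    x,f=fit(n,d,COV,(p[0],p[1],np.radians(-84.8)),(.03,.03),z0=p[2]-.0074);print(n,np.round(x*1e3,1),round(np.degrees(x[2]),1),f)
E
```

```text
t 51.05 tcp [ 516.2 -251.5    6.9] yaw 95.16 tilt [-0.  0.] open 0.105 F [0.3 0.4 0.9]
wz units -17.94
shift after turn [-3.059  5.801 -1.402]
shift now [ 5.334  3.815 -1.402]
t 51.925 tcp [ 515.4 -251.    80.8] yaw 95.16 tilt [-0.0019  0.0013] open 0.106 F [ 0.1  0.3 -0. ]
top [  515.4  -251.  -1480.      0. ] -84.8 11.999999999999998
side [ 5.1550e+02 -2.4840e+02 -1.4912e+03  1.0000e-01] -85.4 1.528638692829951
```

View pics/side6c.png

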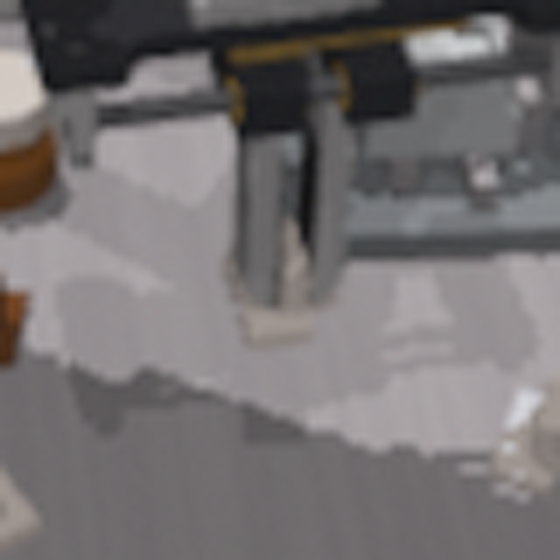

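View pics/top6c.png

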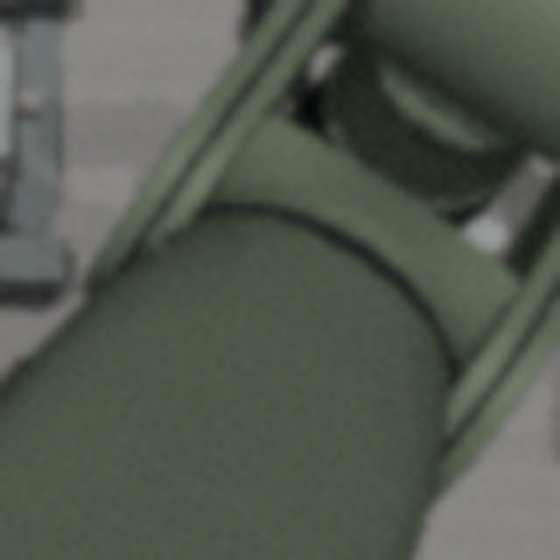

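```bash
python3 -m creep '[{"tx":0,"ty":0,"tz":-0.6,"wx":0,"wy":0,"wz":-0.9},{"tx":0,"ty":0,"tz":-0.6,"wx":0,"wy":0,"wz":-0.9},{"tx":0,"ty":0,"tz":0,"wx":0,"wy":0,"wz":-0.9},{"tx":0,"ty":0,"tz":0,"wx":0,"wy":0,"wz":-0.9},{"tx":0,"ty":0,"tz":0,"wx":0,"wy":0,"wz":-0.9},{"tx":0,"ty":0,"tz":0,"wx":0,"wy":0,"wz":-0.9},{"tx":0,"ty":0,"tz":0,"wx":0,"wy":0,"wz":-0.9},{"tx":0,"ty":0,"tz":0,"wx":0,"wy":0,"wz":-0.9},{"tx":0,"ty":0,"tz":0,"wx":0,"wy":0,"wz":-0.9},{"tx":0,"ty":0,"tz":0,"wx":0,"wy":0,"wz":-0.9}]'  >/dev/null;python3 -m creep '[{"tx":0,"ty":0,"tz":0,"wx":0,"wy":0,"wz":-0.9},{"tx":0,"ty":0,"tz":0,"wx":0,"wy":0,"wz":-0.9},{"tx":0,"ty":0,"tz":0,"wx":0,"wy":0,"wz":-0.9},{"tx":0,"ty":0,"tz":0,"wx":0,"wy":0,"wz":-0.9},{"tx":0,"ty":0,"tz":0,"wx":0,"wy":0,"wz":-0.9},{"tx":0,"ty":0,"tz":0,"wx":0,"wy":0,"wz":-0.9},{"tx":0,"ty":0,"tz":0,"wx":0,"wy":0,"wz":-0.9},{"tx":0,"ty":0,"tz":0,"wx":0,"wy":0,"wz":-0.9},{"tx":0,"ty":0,"tz":0,"wx":0,"wy":0,"wz":-0.9},{"tx":0,"ty":0,"tz":0,"wx":0,"wy":0,"wz":-0.84}]'  >/dev/null; python3 plan.py 599.4 -110.1 108 177.4
```

```text
t 54.525 tcp [ 515.9 -251.3  111.3] yaw 177.51 tilt [-0.001   0.0007] open 0.101 F [ 0.9  0.2 -0.6]
wz units 0.02
shift after turn [-3.082  5.793  0.132]
shift now [-3.093  5.787  0.133]
```

```bash
python3 -m creep '[{"tx":-0.441,"ty":0.827,"tz":0,"wx":0,"wy":0,"wz":0},{"tx":-0.441,"ty":0.827,"tz":0,"wx":0,"wy":0,"wz":0},{"tx":-0.441,"ty":0.827,"tz":0,"wx":0,"wy":0,"wz":0},{"tx":-0.441,"ty":0.827,"tz":0,"wx":0,"wy":0,"wz":0},{"tx":-0.441,"ty":0.827,"tz":0,"wx":0,"wy":0,"wz":0},{"tx":-0.441,"ty":0.827,"tz":0,"wx":0,"wy":0,"wz":0},{"tx":-0.441,"ty":0.827,"tz":0.1,"wx":0,"wy":0,"wz":0},{"tx":0,"ty":0,"tz":0,"wx":0,"wy":0,"wz":0},{"tx":0,"ty":0,"tz":0,"wx":0,"wy":0,"wz":0},{"tx":0,"ty":0,"tz":0,"wx":0,"wy":0,"wz":0}]'  >/dev/null; python3 -m creep '[{"tx":0,"ty":0,"tz":0.2,"wx":0,"wy":0,"wz":0},{"tx":0,"ty":0,"tz":0.2,"wx":0,"wy":0,"wz":0},{"tx":0,"ty":0,"tz":0,"wx":0,"wy":0,"wz":0},{"tx":0,"ty":0,"tz":0,"wx":0,"wy":0,"wz":0},{"tx":0,"ty":0,"tz":0,"wx":0,"wy":0,"wz":0}]'  >/dev/null;  python3 plan.py 599.4 -110.1 82 177.4
python3 - <<'E'
from fit import *
s=bot.state();p=s["tcp_pos"]
for n in("side",):
    im,d=snap(n,n+"7")
    q=proj(n,[p])[0];crop(im,int(q[0])-40,int(q[1])-30,80,60,8,f"pics/{n}7c.png")
    x,f=fit(n,d,COV,(p[0],p[1],np.radians(-2.6)),(.03,.03),z0=p[2]-.0069);print(n,np.round(x*1e3,1),round(np.degrees(x[2]),1),f)
E
```

```text
t 56.4 tcp [ 600.  -110.5   99.6] yaw 177.39 tilt [ 0.0003 -0.0001] open 0.103 F [-0.4  1.  -1.6]
wz units -0.0
shift after turn [0.026 0.014 0.705]
shift now [0.027 0.015 0.705]
side [ 600.  -110.5  -45.4    0. ] -2.6 12.0
```

View pics/side7c.png

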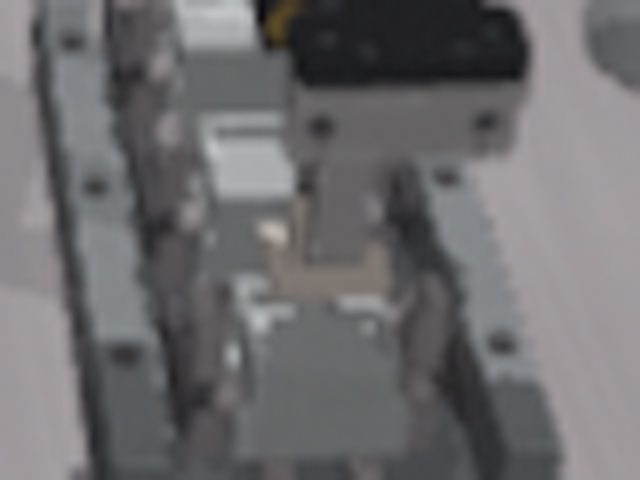

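Cover is above station 3's carrier, aligned. Nudge and lower into the pocket.

```bash
python3 -m creep '[{"tx":0.027,"ty":0.015,"tz":0.3,"wx":0,"wy":0,"wz":0},{"tx":0,"ty":0,"tz":0.3,"wx":0,"wy":0,"wz":0},{"tx":0,"ty":0,"tz":0.2,"wx":0,"wy":0,"wz":0},{"tx":0,"ty":0,"tz":0,"wx":0,"wy":0,"wz":0},{"tx":0,"ty":0,"tz":0,"wx":0,"wy":0,"wz":0},{"tx":0,"ty":0,"tz":0,"wx":0,"wy":0,"wz":0}]'  >/dev/null; python3 plan.py 599.4 -110.1 68.9 177.4; python3 -m creep '[{"tx":0,"ty":0,"tz":0.15,"wx":0,"wy":0,"wz":0},{"tx":0,"ty":0,"tz":0.1,"wx":0,"wy":0,"wz":0},{"tx":0,"ty":0,"tz":0.05,"wx":0,"wy":0,"wz":0},{"tx":0,"ty":0,"tz":0,"wx":0,"wy":0,"wz":0},{"tx":0,"ty":0,"tz":0,"wx":0,"wy":0,"wz":0},{"tx":0,"ty":0,"tz":0,"wx":0,"wy":0,"wz":0}]'  >/dev/null;  python3 plan.py 599.4 -110.1 68.9 177.4
```

```text
t 57.2 tcp [ 599.5 -110.1   79.8] yaw 177.39 tilt [ 0.0007 -0.0002] open 0.105 F [-0.2 -0.7 -1.8]
wz units -0.0
shift after turn [0.005 0.002 0.436]
shift now [0.006 0.002 0.436]
t 57.95 tcp [ 599.3 -110.1   72.1] yaw 177.39 tilt [ 0.0002 -0.0001] open 0.106 F [-0.6 -0.4 -0.7]
wz units -0.0
shift after turn [-0.003 -0.002  0.126]
shift now [-0.003 -0.002  0.126]
```

```bash
python3 -m creep '[{"tx":0,"ty":0,"tz":0.07,"wx":0,"wy":0,"wz":0},{"tx":0,"ty":0,"tz":0.06,"wx":0,"wy":0,"wz":0},{"tx":0,"ty":0,"tz":0,"wx":0,"wy":0,"wz":0},{"tx":0,"ty":0,"tz":0,"wx":0,"wy":0,"wz":0},{"tx":0,"ty":0,"tz":0,"wx":0,"wy":0,"wz":0},{"tx":0,"ty":0,"tz":0,"wx":0,"wy":0,"wz":0}]'  >/dev/null; python3 plan.py 599.4 -110.1 68.9 177.4;
```

```text
t 58.7 tcp [ 599.4 -110.1   68.9] yaw 177.39 tilt [ 0.0003 -0.0001] open 0.106 F [-0.  -0.1  2.5]
wz units -0.0
shift after turn [-0.001 -0.001  0.002]
shift now [-0.001 -0.001  0.002]
```

```bash
python3 -m creep '[{"tx":0,"ty":0,"tz":0,"wx":0,"wy":0,"wz":0},{"tx":0,"ty":0,"tz":0,"wx":0,"wy":0,"wz":0},{"tx":0,"ty":0,"tz":0,"wx":0,"wy":0,"wz":0},{"tx":0,"ty":0,"tz":-0.4,"wx":0,"wy":0,"wz":0},{"tx":0,"ty":0,"tz":-0.8,"wx":0,"wy":0,"wz":0},{"tx":0,"ty":0,"tz":-0.8,"wx":0,"wy":0,"wz":0}]' 0.4 >/dev/null; python3 plan.py 613.1 -264.7 100 61.3
```

```text
t 59.45 tcp [ 599.9 -110.3  120.9] yaw 177.39 tilt [ 0.0016 -0.0006] open 0.401 F [ 0.5 -0.5  0. ]
wz units 25.33
shift after turn [-5.164  3.431  0.836]
shift now [-0.809 -6.146  0.841]
```

```bash
python3 -m creep '[{"tx":-0.116,"ty":-0.878,"tz":0,"wx":0,"wy":0,"wz":0},{"tx":-0.116,"ty":-0.878,"tz":0,"wx":0,"wy":0,"wz":0},{"tx":-0.116,"ty":-0.878,"tz":0,"wx":0,"wy":0,"wz":0},{"tx":-0.116,"ty":-0.878,"tz":0,"wx":0,"wy":0,"wz":0},{"tx":-0.116,"ty":-0.878,"tz":0,"wx":0,"wy":0,"wz":0},{"tx":-0.116,"ty":-0.878,"tz":0,"wx":0,"wy":0,"wz":0},{"tx":-0.116,"ty":-0.878,"tz":0,"wx":0,"wy":0,"wz":0}]'  >/dev/null
for i in 1 2; do python3 -m creep '[{"tx":0,"ty":0,"tz":0,"wx":0,"wy":0,"wz":0.97},{"tx":0,"ty":0,"tz":0,"wx":0,"wy":0,"wz":0.97},{"tx":0,"ty":0,"tz":0,"wx":0,"wy":0,"wz":0.97},{"tx":0,"ty":0,"tz":0,"wx":0,"wy":0,"wz":0.97},{"tx":0,"ty":0,"tz":0,"wx":0,"wy":0,"wz":0.97},{"tx":0,"ty":0,"tz":0,"wx":0,"wy":0,"wz":0.97},{"tx":0,"ty":0,"tz":0,"wx":0,"wy":0,"wz":0.97},{"tx":0,"ty":0,"tz":0,"wx":0,"wy":0,"wz":0.97},{"tx":0,"ty":0,"tz":0,"wx":0,"wy":0,"wz":0.97},{"tx":0,"ty":0,"tz":0,"wx":0,"wy":0,"wz":0.97}]'  >/dev/null;done;python3 -m creep '[{"tx":0,"ty":0,"tz":0,"wx":0,"wy":0,"wz":0.97},{"tx":0,"ty":0,"tz":0.4,"wx":0,"wy":0,"wz":0.97},{"tx":0,"ty":0,"tz":0.8,"wx":0,"wy":0,"wz":0.97},{"tx":0,"ty":0,"tz":0.6,"wx":0,"wy":0,"wz":0.97},{"tx":0,"ty":0,"tz":0.5,"wx":0,"wy":0,"wz":0.97},{"tx":0,"ty":0,"tz":0,"wx":0,"wy":0,"wz":0.97},{"tx":0,"ty":0,"tz":0,"wx":0,"wy":0,"wz":0.11},{"tx":0,"ty":0,"tz":0,"wx":0,"wy":0,"wz":0},{"tx":0,"ty":0,"tz":0,"wx":0,"wy":0,"wz":0}]'  >/dev/null;  python3 plan.py 613.1 -264.7 8 61.3
python3 - <<'E'
from fit import *
for n in("top","side"):
    im,d=snap(n,n+"8");np.save(f"{n}_d8.npy",d)
    q=proj(n,[[.603,-.1,.05]])[0];crop(im,int(q[0])-55,int(q[1])-45,110,90,7,f"pics/{n}8c.png")
    if n=="side":
      x,f=fit(n,d,COV,(.613,-.263,np.radians(-118.7)),(.03,.03));print(n,np.round(x*1e3,1),round(np.degrees(x[2]),1),f)
E
```

```text
t 63.95 tcp [ 612.7 -264.7   61.5] yaw 61.32 tilt [ 0.0005 -0.0003] open 0.398 F [ 0.1 -0.5  0. ]
wz units 0.0
shift after turn [0.008 0.012 2.141]
shift now [0.008 0.01  2.141]
side [ 6.1310e+02 -2.6200e+02 -2.0701e+03  2.0000e-01] -118.6 2.2505510920451077
```

View pics/top8c.png

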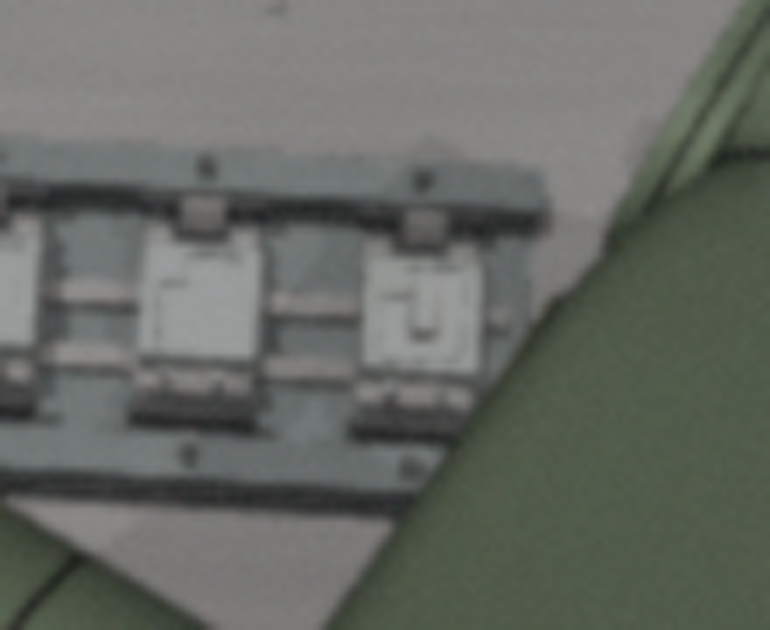

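View pics/side8c.png

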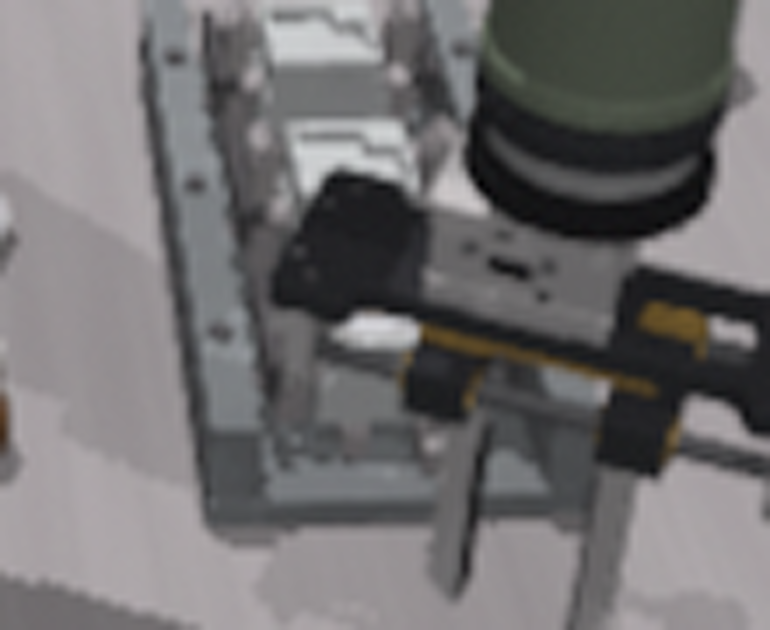

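```bash
python3 -m creep '[{"tx":0.01,"ty":0.01,"tz":0.6,"wx":0,"wy":0,"wz":0},{"tx":0,"ty":0,"tz":0.8,"wx":0,"wy":0,"wz":0},{"tx":0,"ty":0,"tz":0.55,"wx":0,"wy":0,"wz":0},{"tx":0,"ty":0,"tz":0.2,"wx":0,"wy":0,"wz":0},{"tx":0,"ty":0,"tz":0,"wx":0,"wy":0,"wz":0},{"tx":0,"ty":0,"tz":0,"wx":0,"wy":0,"wz":0},{"tx":0,"ty":0,"tz":0,"wx":0,"wy":0,"wz":0},{"tx":0,"ty":0,"tz":0,"wx":0,"wy":0,"wz":0}]'  >/dev/null; python3 plan.py 613.1 -264.7 8 61.3;python3 -m creep '[{"tx":0,"ty":0,"tz":0,"wx":0,"wy":0,"wz":0},{"tx":0,"ty":0,"tz":0,"wx":0,"wy":0,"wz":0},{"tx":0,"ty":0,"tz":0,"wx":0,"wy":0,"wz":0},{"tx":0,"ty":0,"tz":0,"wx":0,"wy":0,"wz":0}]' 0.02 25 >/dev/null; python3 plan.py;  python3 -m creep '[{"tx":0,"ty":0,"tz":-0.6,"wx":0,"wy":0,"wz":0},{"tx":0,"ty":0,"tz":-0.9,"wx":0,"wy":0,"wz":0},{"tx":0,"ty":0,"tz":-0.9,"wx":0,"wy":0,"wz":0},{"tx":0,"ty":0,"tz":-0.6,"wx":0,"wy":0,"wz":0},{"tx":0,"ty":0,"tz":0,"wx":0,"wy":0,"wz":0},{"tx":0,"ty":0,"tz":0,"wx":0,"wy":0,"wz":0},{"tx":0,"ty":0,"tz":0,"wx":0,"wy":0,"wz":0}]' >/dev/null;python3 plan.py 603.3 -14.1 120 177.4
python3 - <<'E'
from fit import *
s=bot.state();p=s["tcp_pos"]
for n in("side",):
    im,d=snap(n,n+"9")
    x,f=fit(n,d,COV,(p[0],p[1]+.003,np.radians(-118.7)),(.03,.03),z0=p[2]-.0074);print(n,np.round(x*1e3,1),round(np.degrees(x[2]),1),f)
E
```

```text
t 65.05 tcp [ 613.  -264.5    7.8] yaw 61.29 tilt [ 0.0004 -0.0003] open 0.401 F [ 0.4 -0.5 -0.4]
wz units -0.0
shift after turn [-0.006  0.008 -0.008]
shift now [-0.006  0.008 -0.008]
t 65.55 tcp [ 612.8 -264.4    7.4] yaw 61.28 tilt [-0.  0.] open 0.104 F [ 0.1 -0.1 -0.7]
t 66.425 tcp [ 612.  -263.9   81.1] yaw 61.28 tilt [-0.0021  0.0012] open 0.104 F [ 0.1  0.4 -0.5]
wz units -25.33
shift after turn [ 0.8    9.965 -1.556]
shift now [ 8.596 -5.109 -1.543]
side [ 6.1220e+02 -2.6140e+02 -2.0755e+03  2.0000e-01] -118.9 1.680532378642858
```

```bash
python3 -m creep '[{"tx":0,"ty":0,"tz":-0.5,"wx":0,"wy":0,"wz":-0.974},{"tx":0,"ty":0,"tz":-0.5,"wx":0,"wy":0,"wz":-0.974},{"tx":0,"ty":0,"tz":-0.4,"wx":0,"wy":0,"wz":-0.974},{"tx":0,"ty":0,"tz":0,"wx":0,"wy":0,"wz":-0.974},{"tx":0,"ty":0,"tz":0,"wx":0,"wy":0,"wz":-0.974},{"tx":0,"ty":0,"tz":0,"wx":0,"wy":0,"wz":-0.974}]' >/dev/null; for i in 1 2; do python3 -m creep '[{"tx":0,"ty":0,"tz":0,"wx":0,"wy":0,"wz":-0.974},{"tx":0,"ty":0,"tz":0,"wx":0,"wy":0,"wz":-0.974},{"tx":0,"ty":0,"tz":0,"wx":0,"wy":0,"wz":-0.974},{"tx":0,"ty":0,"tz":0,"wx":0,"wy":0,"wz":-0.974},{"tx":0,"ty":0,"tz":0,"wx":0,"wy":0,"wz":-0.974},{"tx":0,"ty":0,"tz":0,"wx":0,"wy":0,"wz":-0.974},{"tx":0,"ty":0,"tz":0,"wx":0,"wy":0,"wz":-0.974},{"tx":0,"ty":0,"tz":0,"wx":0,"wy":0,"wz":-0.974},{"tx":0,"ty":0,"tz":0,"wx":0,"wy":0,"wz":-0.974},{"tx":0,"ty":0,"tz":0,"wx":0,"wy":0,"wz":-0.974}]'  >/dev/null;done; python3 plan.py 603.3 -14.1 120 177.4
```

```text
t 69.725 tcp [ 612.4 -264.1  116.4] yaw 177.51 tilt [-0.0015  0.0009] open 0.108 F [-0.  -0.2 -1. ]
wz units 0.02
shift after turn [ 0.816  9.973 -0.144]
shift now [ 0.798  9.975 -0.134]
```

```bash
python3 -m creep '[{"tx":0.08,"ty":0.997,"tz":0,"wx":0,"wy":0,"wz":0},{"tx":0.08,"ty":0.997,"tz":0,"wx":0,"wy":0,"wz":0},{"tx":0.08,"ty":0.997,"tz":0,"wx":0,"wy":0,"wz":0},{"tx":0.08,"ty":0.997,"tz":0,"wx":0,"wy":0,"wz":0},{"tx":0.08,"ty":0.997,"tz":0,"wx":0,"wy":0,"wz":0},{"tx":0.08,"ty":0.997,"tz":0,"wx":0,"wy":0,"wz":0},{"tx":0.08,"ty":0.997,"tz":0,"wx":0,"wy":0,"wz":0},{"tx":0.08,"ty":0.997,"tz":0,"wx":0,"wy":0,"wz":0},{"tx":0.08,"ty":0.997,"tz":0,"wx":0,"wy":0,"wz":0},{"tx":0.08,"ty":0.997,"tz":0,"wx":0,"wy":0,"wz":0}]'  >/dev/null; python3 -m creep '[{"tx":0,"ty":0,"tz":0,"wx":0,"wy":0,"wz":0},{"tx":0,"ty":0,"tz":0.4,"wx":0,"wy":0,"wz":0},{"tx":0,"ty":0,"tz":0.4,"wx":0,"wy":0,"wz":0},{"tx":0,"ty":0,"tz":0.2,"wx":0,"wy":0,"wz":0},{"tx":0,"ty":0,"tz":0,"wx":0,"wy":0,"wz":0},{"tx":0,"ty":0,"tz":0,"wx":0,"wy":0,"wz":0},{"tx":0,"ty":0,"tz":0,"wx":0,"wy":0,"wz":0}]'  >/dev/null;  python3 plan.py 603.3 -14.1 69.4 177.4
```

```text
t 71.85 tcp [604.8 -14.6  92.9] yaw 177.35 tilt [ 0.0009 -0.0001] open 0.107 F [ 0.4 -1.5 -0.1]
wz units -0.01
shift after turn [0.059 0.019 0.94 ]
shift now [0.06  0.019 0.94 ]
```

```bash
python3 -m creep '[{"tx":0.06,"ty":0.02,"tz":0.2,"wx":0,"wy":0,"wz":0},{"tx":0,"ty":0,"tz":0.2,"wx":0,"wy":0,"wz":0},{"tx":0,"ty":0,"tz":0.15,"wx":0,"wy":0,"wz":0},{"tx":0,"ty":0,"tz":0,"wx":0,"wy":0,"wz":0},{"tx":0,"ty":0,"tz":0,"wx":0,"wy":0,"wz":0},{"tx":0,"ty":0,"tz":0,"wx":0,"wy":0,"wz":0},{"tx":0,"ty":0,"tz":0,"wx":0,"wy":0,"wz":0}]'  >/dev/null; python3 plan.py 603.3 -14.1 69.4 177.4
python3 - <<'E'
from fit import *
s=bot.state();p=s["tcp_pos"]
im,d=snap("side","side10");q=proj("side",[p])[0];crop(im,int(q[0])-40,int(q[1])-30,80,60,8,"pics/side10c.png")
E
```

```text
t 72.725 tcp [603.  -13.9  78.9] yaw 177.36 tilt [ 0.0004 -0.0001] open 0.104 F [-0.2 -0.1  0.1]
wz units -0.01
shift after turn [-0.012 -0.006  0.38 ]
shift now [-0.012 -0.006  0.38 ]
```

View pics/side10c.png

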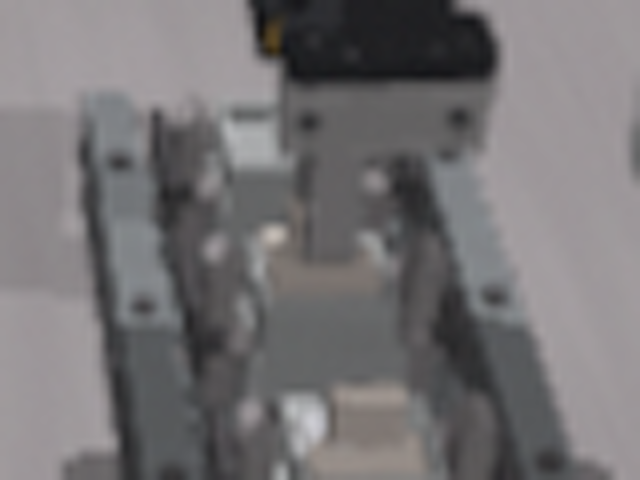

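```bash
python3 -m creep '[{"tx":-0.012,"ty":-0.006,"tz":0.12,"wx":0,"wy":0,"wz":0},{"tx":0,"ty":0,"tz":0.1,"wx":0,"wy":0,"wz":0},{"tx":0,"ty":0,"tz":0.05,"wx":0,"wy":0,"wz":0},{"tx":0,"ty":0,"tz":0,"wx":0,"wy":0,"wz":0},{"tx":0,"ty":0,"tz":0,"wx":0,"wy":0,"wz":0},{"tx":0,"ty":0,"tz":0,"wx":0,"wy":0,"wz":0}]'  >/dev/null;  python3 plan.py 603.3 -14.1 69.4 177.4; python3 -m creep '[{"tx":0,"ty":0,"tz":0.07,"wx":0,"wy":0,"wz":0},{"tx":0,"ty":0,"tz":0.05,"wx":0,"wy":0,"wz":0},{"tx":0,"ty":0,"tz":0,"wx":0,"wy":0,"wz":0},{"tx":0,"ty":0,"tz":0,"wx":0,"wy":0,"wz":0},{"tx":0,"ty":0,"tz":0,"wx":0,"wy":0,"wz":0},{"tx":0,"ty":0,"tz":0,"wx":0,"wy":0,"wz":0}]'  >/dev/null; python3 plan.py 603.3 -14.1 69.4 177.4
```

```text
t 73.525 tcp [603.2 -14.1  72. ] yaw 177.36 tilt [ 0.0001 -0.    ] open 0.104 F [ 0.2 -0.4 -0.8]
wz units -0.01
shift after turn [-0.003 -0.001  0.105]
shift now [-0.003 -0.001  0.105]
t 74.275 tcp [603.2 -14.1  69.4] yaw 177.36 tilt [ 0.0001 -0.0001] open 0.103 F [-1.5  0.   6. ]
wz units -0.01
shift after turn [-0.003 -0.001 -0.001]
shift now [-0.003 -0.001 -0.001]
```

```bash
python3 -m creep '[{"tx":0,"ty":0,"tz":0,"wx":0,"wy":0,"wz":0},{"tx":0,"ty":0,"tz":0,"wx":0,"wy":0,"wz":0},{"tx":0,"ty":0,"tz":0,"wx":0,"wy":0,"wz":0},{"tx":0,"ty":0,"tz":-0.4,"wx":0,"wy":0,"wz":0},{"tx":0,"ty":0,"tz":-0.8,"wx":0,"wy":0,"wz":0},{"tx":0,"ty":0,"tz":-1,"wx":0,"wy":0,"wz":0},{"tx":0,"ty":0,"tz":-0.8,"wx":0,"wy":0,"wz":0}]' 0.4 >/dev/null; python3 plan.py 404 -271.3 140 116.1; python3 cov.py 11
```

```text
t 75.15 tcp [604.3 -14.2 147. ] yaw 177.36 tilt [ 0.0033 -0.0006] open 0.4 F [-0.2  0.5  0.5]
wz units 13.37
shift after turn [ -5.709 -11.718   0.282]
shift now [  7.531 -10.64    0.261]
top 0.71 [ 0.593 -0.112  0.068] fit [ 612.9 -113.8] -135.9 -14.7 9.42
top 0.56 [ 0.403 -0.271  0.008] fit [ 404.  -271.7] 116.7 -0.2 1.95
```

```bash
python3 -m creep '[{"tx":0.684,"ty":-0.967,"tz":0,"wx":0,"wy":0,"wz":0},{"tx":0.684,"ty":-0.967,"tz":0,"wx":0,"wy":0,"wz":0},{"tx":0.684,"ty":-0.967,"tz":0,"wx":0,"wy":0,"wz":0},{"tx":0.684,"ty":-0.967,"tz":0,"wx":0,"wy":0,"wz":0},{"tx":0.684,"ty":-0.967,"tz":0,"wx":0,"wy":0,"wz":0},{"tx":0.684,"ty":-0.967,"tz":0,"wx":0,"wy":0,"wz":0},{"tx":0.684,"ty":-0.967,"tz":0,"wx":0,"wy":0,"wz":0},{"tx":0.684,"ty":-0.967,"tz":0,"wx":0,"wy":0,"wz":0},{"tx":0.684,"ty":-0.967,"tz":0,"wx":0,"wy":0,"wz":0},{"tx":0.684,"ty":-0.967,"tz":0,"wx":0,"wy":0,"wz":0}]' >/dev/null; python3 -m creep '[{"tx":0.684,"ty":-0.967,"tz":0,"wx":0,"wy":0,"wz":0.955},{"tx":0,"ty":0,"tz":0,"wx":0,"wy":0,"wz":0.955},{"tx":0,"ty":0,"tz":0,"wx":0,"wy":0,"wz":0.955},{"tx":0,"ty":0,"tz":0,"wx":0,"wy":0,"wz":0.955},{"tx":0,"ty":0,"tz":0,"wx":0,"wy":0,"wz":0.955},{"tx":0,"ty":0,"tz":0,"wx":0,"wy":0,"wz":0.955},{"tx":0,"ty":0,"tz":0,"wx":0,"wy":0,"wz":0.955}]'  >/dev/null; python3 -m creep '[{"tx":0,"ty":0,"tz":0,"wx":0,"wy":0,"wz":0.955},{"tx":0,"ty":0,"tz":0.4,"wx":0,"wy":0,"wz":0.955},{"tx":0,"ty":0,"tz":0.8,"wx":0,"wy":0,"wz":0.955},{"tx":0,"ty":0,"tz":0.8,"wx":0,"wy":0,"wz":0.955},{"tx":0,"ty":0,"tz":0.8,"wx":0,"wy":0,"wz":0.955},{"tx":0,"ty":0,"tz":0.5,"wx":0,"wy":0,"wz":0.955},{"tx":0,"ty":0,"tz":0,"wx":0,"wy":0,"wz":0.955},{"tx":0,"ty":0,"tz":0,"wx":0,"wy":0,"wz":0},{"tx":0,"ty":0,"tz":0,"wx":0,"wy":0,"wz":0},{"tx":0,"ty":0,"tz":0,"wx":0,"wy":0,"wz":0}]'  >/dev/null;python3 plan.py 404 -271.3 8 116.1
python3 - <<'E'
from fit import *
s=bot.state();p=s["tcp_pos"]
im,d=snap("side","side12");q=proj("side",[p])[0];crop(im,int(q[0])-40,int(q[1])-30,80,70,8,"pics/side12c.png")
x,f=fit("side",d,COV,(.404,-.268,np.radians(116)),(.03,.03));print(np.round(x*1e3,1),round(np.degrees(x[2]),1),f)
im,d=snap("top","top12");crop(im,280,115,110,90,7,"pics/top12c.png");np.save("top_d12.npy",d)
E
```

```text
t 78.725 tcp [ 403.  -271.1   61.5] yaw 116.11 tilt [ 0.0001 -0.0001] open 0.4 F [ 0.3 -0.1 -0.7]
wz units 0.0
shift after turn [-0.025  0.03   2.141]
shift now [-0.025  0.03   2.141]
[ 4.0400e+02 -2.6850e+02  2.0189e+03  3.0000e-01] 115.7 2.955260069892756
```

View pics/side12c.png

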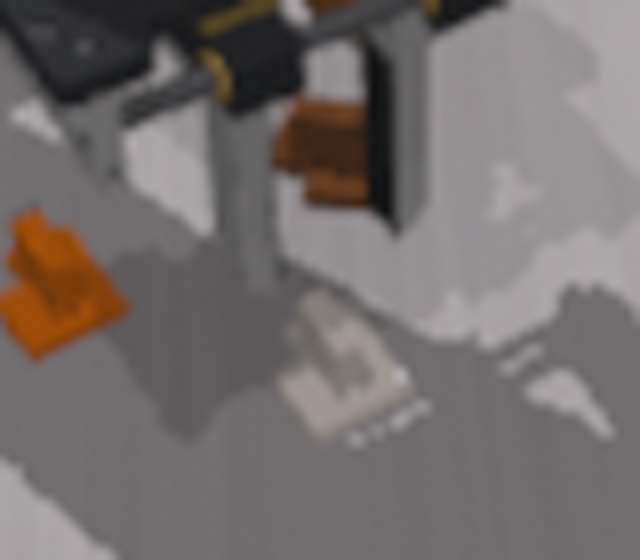

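View pics/top12c.png

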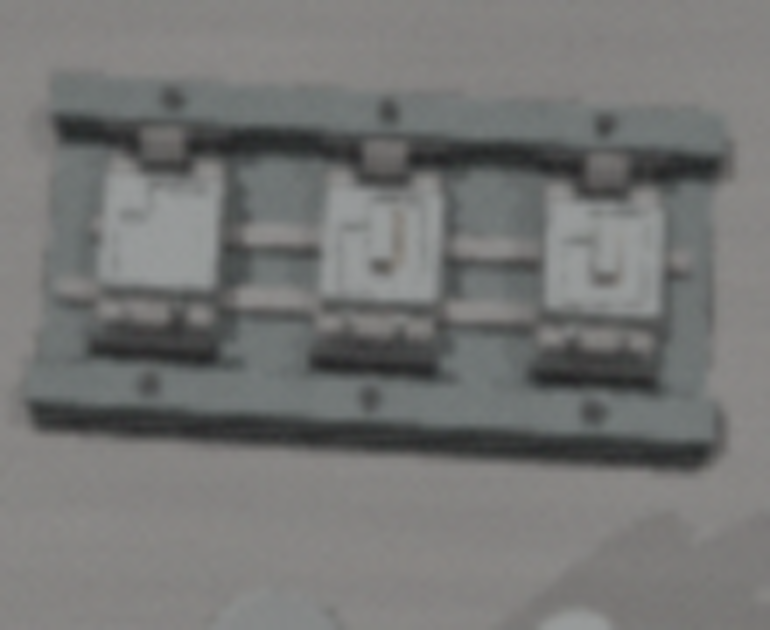

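```bash
python3 -m creep '[{"tx":-0.025,"ty":0.03,"tz":0.6,"wx":0,"wy":0,"wz":0},{"tx":0,"ty":0,"tz":0.8,"wx":0,"wy":0,"wz":0},{"tx":0,"ty":0,"tz":0.55,"wx":0,"wy":0,"wz":0},{"tx":0,"ty":0,"tz":0.2,"wx":0,"wy":0,"wz":0},{"tx":0,"ty":0,"tz":0,"wx":0,"wy":0,"wz":0},{"tx":0,"ty":0,"tz":0,"wx":0,"wy":0,"wz":0},{"tx":0,"ty":0,"tz":0,"wx":0,"wy":0,"wz":0},{"tx":0,"ty":0,"tz":0,"wx":0,"wy":0,"wz":0}]'  >/dev/null; python3 plan.py 404 -271.3 8 116.1;python3 -m creep '[{"tx":0,"ty":0,"tz":0,"wx":0,"wy":0,"wz":0},{"tx":0,"ty":0,"tz":0,"wx":0,"wy":0,"wz":0},{"tx":0,"ty":0,"tz":0,"wx":0,"wy":0,"wz":0},{"tx":0,"ty":0,"tz":0,"wx":0,"wy":0,"wz":0}]' 0.02 25 >/dev/null; python3 plan.py;  python3 -m creep '[{"tx":0,"ty":0,"tz":-0.6,"wx":0,"wy":0,"wz":0},{"tx":0,"ty":0,"tz":-0.9,"wx":0,"wy":0,"wz":0},{"tx":0,"ty":0,"tz":-0.9,"wx":0,"wy":0,"wz":0},{"tx":0,"ty":0,"tz":-0.6,"wx":0,"wy":0,"wz":0},{"tx":0,"ty":0,"tz":0,"wx":0,"wy":0,"wz":0},{"tx":0,"ty":0,"tz":0,"wx":0,"wy":0,"wz":0},{"tx":0,"ty":0,"tz":0,"wx":0,"wy":0,"wz":0}]' >/dev/null;python3 plan.py 607.5 81.6 120 -2.6
python3 - <<'E'
from fit import *
s=bot.state();p=s["tcp_pos"]
for n in("side",):
    im,d=snap(n,n+"13")
    x,f=fit(n,d,COV,(p[0],p[1]+.003,np.radians(116)),(.03,.03),z0=p[2]-.0074);print(n,np.round(x*1e3,1),round(np.degrees(x[2]),1),f)
E
```

```text
t 79.825 tcp [ 404.3 -271.6    8.2] yaw 116.08 tilt [ 0.0007 -0.0007] open 0.4 F [-1.1  0.6  1.1]
wz units -0.01
shift after turn [ 0.014 -0.006  0.006]
shift now [ 0.014 -0.006  0.006]
t 80.325 tcp [ 404.  -271.3    7.7] yaw 116.08 tilt [-0.      0.0001] open 0.099 F [ 0.3 -0.2  0.3]
t 81.2 tcp [ 403.3 -270.6   81.7] yaw 116.08 tilt [-0.0016  0.0016] open 0.104 F [-0.  -0.4 -0.2]
wz units 25.89
shift after turn [  7.522 -14.445  -1.533]
shift now [ 9.067 13.529 -1.524]
side [ 4.025e+02 -2.680e+02  2.042e+03  2.000e-01] 117.0 1.5830012129408189
```

```bash
python3 -m creep '[{"tx":0,"ty":0,"tz":-0.5,"wx":0,"wy":0,"wz":0.996},{"tx":0,"ty":0,"tz":-0.5,"wx":0,"wy":0,"wz":0.996},{"tx":0,"ty":0,"tz":-0.5,"wx":0,"wy":0,"wz":0.996},{"tx":0,"ty":0,"tz":0,"wx":0,"wy":0,"wz":0.996},{"tx":0,"ty":0,"tz":0,"wx":0,"wy":0,"wz":0.996},{"tx":0,"ty":0,"tz":0,"wx":0,"wy":0,"wz":0.996}]' >/dev/null; for i in 1 2; do python3 -m creep '[{"tx":0,"ty":0,"tz":0,"wx":0,"wy":0,"wz":0.996},{"tx":0,"ty":0,"tz":0,"wx":0,"wy":0,"wz":0.996},{"tx":0,"ty":0,"tz":0,"wx":0,"wy":0,"wz":0.996},{"tx":0,"ty":0,"tz":0,"wx":0,"wy":0,"wz":0.996},{"tx":0,"ty":0,"tz":0,"wx":0,"wy":0,"wz":0.996},{"tx":0,"ty":0,"tz":0,"wx":0,"wy":0,"wz":0.996},{"tx":0,"ty":0,"tz":0,"wx":0,"wy":0,"wz":0.996},{"tx":0,"ty":0,"tz":0,"wx":0,"wy":0,"wz":0.996},{"tx":0,"ty":0,"tz":0,"wx":0,"wy":0,"wz":0.996},{"tx":0,"ty":0,"tz":0,"wx":0,"wy":0,"wz":0.996}]'  >/dev/null;done; python3 plan.py 607.5 81.6 120 -2.6
```

```text
t 84.5 tcp [ 403.6 -270.9  119.4] yaw -2.77 tilt [-0.0012  0.0011] open 0.104 F [0.4 0.4 0.3]
wz units -0.04
shift after turn [  7.509 -14.456  -0.023]
shift now [  7.465 -14.479  -0.017]
```

```bash
python3 -m creep '[{"tx":0.5,"ty":-0.963,"tz":0,"wx":0,"wy":0,"wz":0},{"tx":0.5,"ty":-0.963,"tz":0,"wx":0,"wy":0,"wz":0},{"tx":0.5,"ty":-0.963,"tz":0,"wx":0,"wy":0,"wz":0},{"tx":0.5,"ty":-0.963,"tz":0,"wx":0,"wy":0,"wz":0},{"tx":0.5,"ty":-0.963,"tz":0,"wx":0,"wy":0,"wz":0},{"tx":0.5,"ty":-0.963,"tz":0,"wx":0,"wy":0,"wz":0},{"tx":0.5,"ty":-0.963,"tz":0,"wx":0,"wy":0,"wz":0},{"tx":0.5,"ty":-0.963,"tz":0,"wx":0,"wy":0,"wz":0},{"tx":0.5,"ty":-0.963,"tz":0,"wx":0,"wy":0,"wz":0}]' >/dev/null; python3 -m creep '[{"tx":0.5,"ty":-0.963,"tz":0,"wx":0,"wy":0,"wz":0},{"tx":0.5,"ty":-0.963,"tz":0,"wx":0,"wy":0,"wz":0},{"tx":0.5,"ty":-0.963,"tz":0,"wx":0,"wy":0,"wz":0},{"tx":0.5,"ty":-0.963,"tz":0,"wx":0,"wy":0,"wz":0},{"tx":0.5,"ty":-0.963,"tz":0,"wx":0,"wy":0,"wz":0},{"tx":0.5,"ty":-0.963,"tz":0,"wx":0,"wy":0,"wz":0},{"tx":0,"ty":0,"tz":0,"wx":0,"wy":0,"wz":0},{"tx":0,"ty":0,"tz":0,"wx":0,"wy":0,"wz":0},{"tx":0,"ty":0,"tz":0,"wx":0,"wy":0,"wz":0}]' >/dev/null;python3 -m creep '[{"tx":0,"ty":0,"tz":0.4,"wx":0,"wy":0,"wz":0},{"tx":0,"ty":0,"tz":0.4,"wx":0,"wy":0,"wz":0},{"tx":0,"ty":0,"tz":0.2,"wx":0,"wy":0,"wz":0},{"tx":0,"ty":0,"tz":0,"wx":0,"wy":0,"wz":0},{"tx":0,"ty":0,"tz":0,"wx":0,"wy":0,"wz":0},{"tx":0,"ty":0,"tz":0,"wx":0,"wy":0,"wz":0}]'  >/dev/null;  python3 plan.py 607.5 81.6 69.7 -2.6
```

```text
t 87.5 tcp [608.2  80.9  95.6] yaw -2.62 tilt [0.0009 0.    ] open 0.1 F [-0.4  0.3 -0.2]
wz units -0.0
shift after turn [-0.028 -0.025  1.037]
shift now [-0.029 -0.025  1.037]
```

```bash
python3 -m creep '[{"tx":-0.037,"ty":-0.028,"tz":0.2,"wx":0,"wy":0,"wz":0},{"tx":0,"ty":0,"tz":0.2,"wx":0,"wy":0,"wz":0},{"tx":0,"ty":0,"tz":0.2,"wx":0,"wy":0,"wz":0},{"tx":0,"ty":0,"tz":0,"wx":0,"wy":0,"wz":0},{"tx":0,"ty":0,"tz":0,"wx":0,"wy":0,"wz":0},{"tx":0,"ty":0,"tz":0,"wx":0,"wy":0,"wz":0},{"tx":0,"ty":0,"tz":0,"wx":0,"wy":0,"wz":0}]'  >/dev/null; python3 plan.py 607.3 81.6 69.7 -2.6
python3 - <<'E'
from fit import *
s=bot.state();p=s["tcp_pos"]
im,d=snap("side","side14");q=proj("side",[p])[0];crop(im,int(q[0])-40,int(q[1])-30,80,60,8,"pics/side14c.png")
E
```

```text
t 88.375 tcp [607.1  81.6  80.4] yaw -2.62 tilt [0.0004 0.    ] open 0.102 F [-0.1 -0.1  0.7]
wz units -0.01
shift after turn [0.009 0.001 0.429]
shift now [0.009 0.001 0.429]
```

View pics/side14c.png

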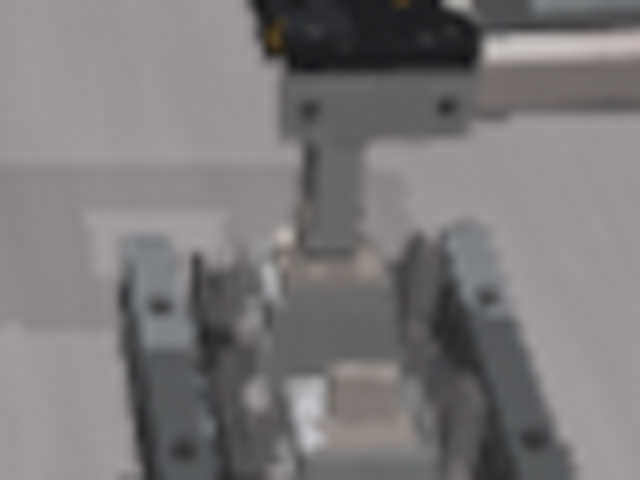

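Cover 3 is level above carrier C. Lower it.

```bash
python3 -m creep '[{"tx":0.01,"ty":0,"tz":0.14,"wx":0,"wy":0,"wz":0},{"tx":0,"ty":0,"tz":0.12,"wx":0,"wy":0,"wz":0},{"tx":0,"ty":0,"tz":0.05,"wx":0,"wy":0,"wz":0},{"tx":0,"ty":0,"tz":0,"wx":0,"wy":0,"wz":0},{"tx":0,"ty":0,"tz":0,"wx":0,"wy":0,"wz":0},{"tx":0,"ty":0,"tz":0,"wx":0,"wy":0,"wz":0}]'  >/dev/null;  python3 plan.py 607.3 81.6 69.7 -2.6; python3 -m creep '[{"tx":0,"ty":0,"tz":0.07,"wx":0,"wy":0,"wz":0},{"tx":0,"ty":0,"tz":0.06,"wx":0,"wy":0,"wz":0},{"tx":0,"ty":0,"tz":0,"wx":0,"wy":0,"wz":0},{"tx":0,"ty":0,"tz":0,"wx":0,"wy":0,"wz":0},{"tx":0,"ty":0,"tz":0,"wx":0,"wy":0,"wz":0},{"tx":0,"ty":0,"tz":0,"wx":0,"wy":0,"wz":0}]'  >/dev/null; python3 plan.py 607.3 81.6 69.7 -2.6
```

```text
t 89.175 tcp [607.3  81.6  72.6] yaw -2.62 tilt [ 0.0003 -0.    ] open 0.101 F [ 0.8 -0.7 -0.2]
wz units -0.0
shift after turn [0.002 0.    0.115]
shift now [0.002 0.    0.115]
t 89.925 tcp [607.3  81.6  69.7] yaw -2.62 tilt [ 0.0003 -0.    ] open 0.106 F [-1.6  0.1  5.8]
wz units -0.0
shift after turn [0.001 0.001 0.001]
shift now [0.001 0.001 0.001]
```

```bash
python3 -m creep '[{"tx":0,"ty":0,"tz":0,"wx":0,"wy":0,"wz":0},{"tx":0,"ty":0,"tz":0,"wx":0,"wy":0,"wz":0},{"tx":0,"ty":0,"tz":0,"wx":0,"wy":0,"wz":0},{"tx":0,"ty":0,"tz":-0.4,"wx":0,"wy":0,"wz":0},{"tx":0,"ty":0,"tz":-0.8,"wx":0,"wy":0,"wz":0},{"tx":0,"ty":0,"tz":-1,"wx":0,"wy":0,"wz":0},{"tx":0,"ty":0,"tz":-1,"wx":0,"wy":0,"wz":0},{"tx":0,"ty":0,"tz":-1,"wx":0,"wy":0,"wz":0}]' 0.4 >/dev/null; python3 -m creep '[{"tx":-0.5,"ty":-0.9,"tz":0,"wx":0,"wy":0,"wz":0},{"tx":-0.5,"ty":-0.9,"tz":0,"wx":0,"wy":0,"wz":0},{"tx":-0.5,"ty":-0.9,"tz":0,"wx":0,"wy":0,"wz":0},{"tx":-0.5,"ty":-0.9,"tz":0,"wx":0,"wy":0,"wz":0},{"tx":-0.5,"ty":-0.9,"tz":0,"wx":0,"wy":0,"wz":0},{"tx":-0.5,"ty":-0.9,"tz":0,"wx":0,"wy":0,"wz":0},{"tx":-0.5,"ty":-0.9,"tz":0,"wx":0,"wy":0,"wz":0},{"tx":-0.5,"ty":-0.9,"tz":0,"wx":0,"wy":0,"wz":0},{"tx":0,"ty":0,"tz":0,"wx":0,"wy":0,"wz":0},{"tx":0,"ty":0,"tz":0,"wx":0,"wy":0,"wz":0}]' |head -2
python3 - <<'E'
from fit import *
for n in("side","top"):
    im,d=snap(n,n+"15")
    q=proj(n,[[.603,-.015,.05]])[0];crop(im,int(q[0])-55,int(q[1])-45,110,90,7,f"pics/{n}15c.png")
    for nm,p in(("s3",(.5994,-.1105)),("s2",(.6033,-.0145)),("s1",(.6075,.0812))):
        x,f=fit(n,d,COV,p+(-.0445,),(.017,.017),z0=.062);print(n,nm,np.round(x[:2]*1e3,1),round(np.degrees(x[2]),1),"dz",round(x[3]*1e3,1),round(f,2))
    if n=="top":
      C=cloud(n,d)
      for c in((.5994,-.1107),(.6033,-.0148),(.6075,.081)):
        a=np.radians(-2.6);ux=np.array([np.cos(a),np.sin(a)]);uy=np.array([-ux[1],ux[0]])
        l=C[...,:2]-c;X=l@ux;Y=l@uy;m=(abs(X)<.023)&(abs(Y)<.023)&(C[...,2]>.062)&(C[...,2]<.073)
        A=np.c_[X[m],Y[m],np.ones(m.sum())];s=np.linalg.lstsq(A,C[...,2][m],rcond=None)[0]
        print("slope deg",np.round(np.degrees(s[:2]),2),"z",round(s[2]*1e3,1),m.sum())
E
```

```text
time_s: 92.18
tcp_pos: [0.5162, 0.2656, 0.1753]
side s3 [ 593.6 -116.8] -2.5 dz 1.5 9.17
side s2 [597.3 -22.2] 1.7 dz 1.7 9.3
side s1 [602.3  73.6] -5.7 dz 1.6 9.31
top s3 [ 595.6 -110.9] -0.3 dz 0.4 6.47
top s2 [598.4 -14.3] 1.1 dz 0.7 5.49
top s1 [604.4  80.4] 0.4 dz 0.2 5.98
slope deg [-0.92 -1.09] z 67.5 181
slope deg [-1.39 -0.48] z 67.3 176
slope deg [ 0.63 -0.51] z 67.5 174
```

View pics/side15c.png

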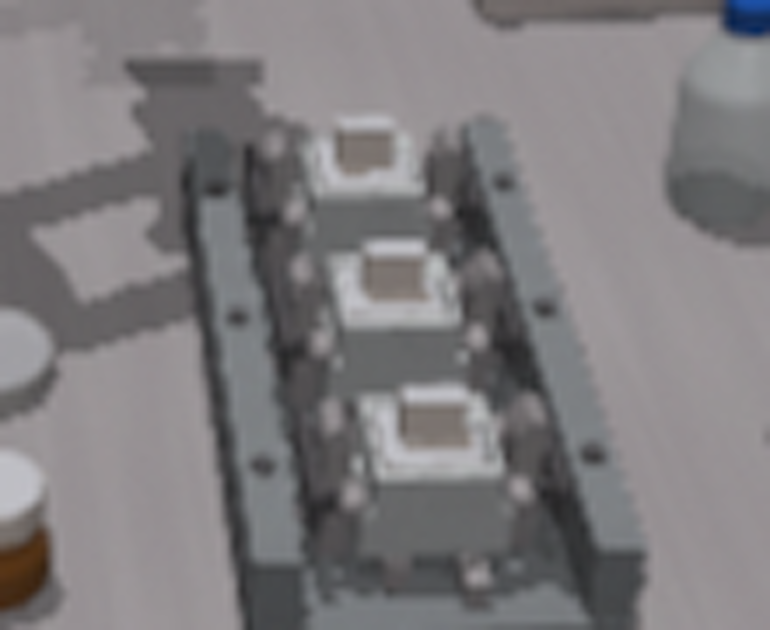

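View pics/top15c.png

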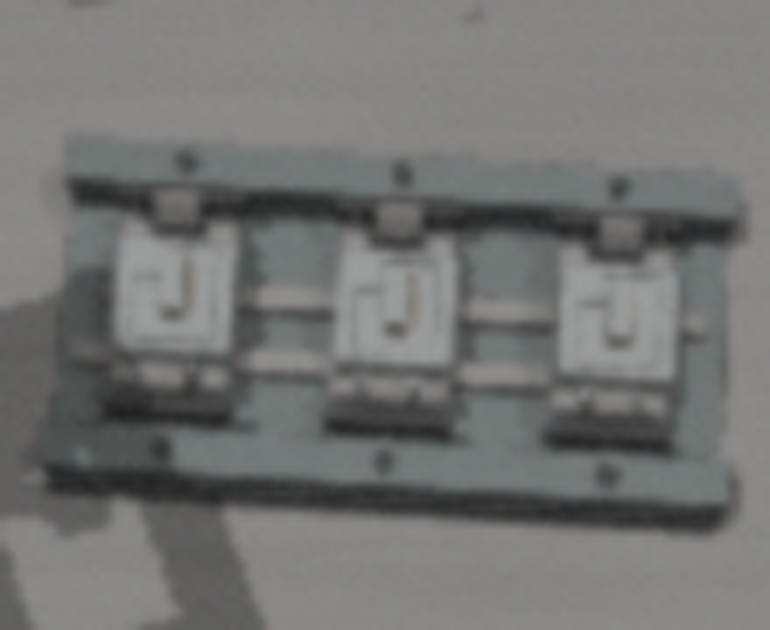

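View pics/top15.png

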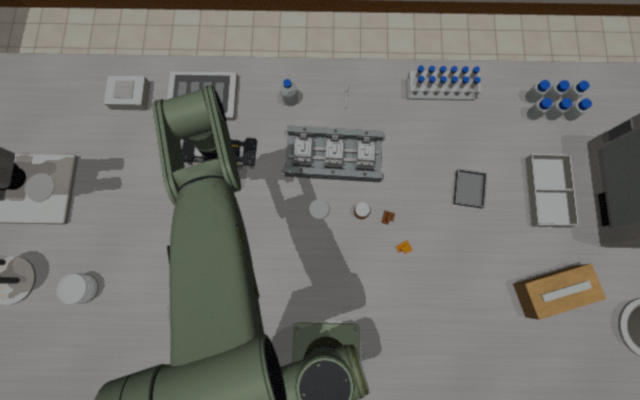

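```bash
python3 -c "
from plant import job,bot
print(bot.state()['contact_force']);print(job.job_done())"
```

```text
[-1.00029193 -0.17900212 -0.65289498]
the job is handed in; nothing more can be done
None
```

I handed the job in at about 92 s. All three carriers are clamped in the vise stations, and each has a white cover in its pocket. With three of each there was no spare, so nothing went into the tray. Nothing else on the bench was touched.

**Carriers:** I pushed each one down while still gripping it, instead of tapping it. Each went past the rollers and stopped hard on the bars at 10 to 12 N, with its underside at about 28 mm. I did not try sliding the bars by hand. That they are pinned follows from this height and from the carriers being level.

**Covers:** All three entered their pockets without force and met the pocket floor at the expected height. The last top-camera depth check put the cover plates and carrier rims at 67.3 to 67.5 mm, against 68 mm nominal. Their slopes were within about 1.4°, which is the noise of that measurement. Both camera views show the covers lying flat with the notches fitted.

**Checks that disagreed:**
- **Side camera:** it reads y about 3 to 5 mm off, so I used the top camera and the gripped positions for y.
- **Cover position fits:** the final ones were unusable because the model leaves out the carrier around the cover. Cover position rests on the pictures, heights and contact forces.
- **Carrier slopes:** an earlier check read 1 to 3° on the open pockets. I put that down to the raised pocket corner, and the later check did not show it.

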